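# Take the A-shaped side frame off its hook and spring it into the nest of the glue-up jig

### The arm

A 6-joint arm with a two-finger parallel gripper is mounted at the origin on a cart in front of the work surface, level with it; the furniture and walls round the work are solid. World frame = base frame: x ahead of the robot, y to its left, z up, the work surface at z = 0. Lengths are in m, angles in rad, forces in N, time in s.
With the tool pointing down it reaches from about 0.35 to 0.775 m from the base axis. Payload 5.5 kg.
Tool frame: the origin (TCP) lies between the finger pads; the fingertips stand 19 mm ahead of it and the grasp point (between the pads) is the TCP; z points along the fingers, y is the line along which they close (so a half turn about z gives the same grasp; the last joint's range is limited). The gripper opens to 85 mm and grips with 20 to 120 N. Pads are 22 mm wide; open, the fingers measure 114 mm over their backs; the gripper's body (76 mm by 85 mm) begins 54 mm behind the grasp point. The pads swing forward as they close: fully open they stand 13 mm farther back than shut.
Start: joints at [1.117, 0.313, 0.046, 1.304, 0, 1.431], TCP at [0.178, 0.547, 0.25] pointing down, gripper open.
Joint ranges: [-2.76, 2.76], [-0.86, 1.69], [-1.03, 1.26], [-2.2, 2.34], [-1.47, 1.5], [-3.14, 3.14]. Speed limits (rad/s): [2.57, 2.57, 3.14, 3.14, 3.14, 3.14].

### API

Orientations are given as a unit quaternion [w, x, y, z].
In Python, from workcell import env gives the robot as it stands.
- The arm moves only by the shell command python3 -m pendant 'ROWS' [FORCE]. ROWS is JSON, a list of rows, each an object with "travel": the shift along the tool's x, y, z scaled (see below), a list of three; "rot": the turn, a rotation vector about the tool's x, y, z scaled (see below), a list of three; "fingers": the opening, from -1 (shut) to 1 (fully open). In form: [{"travel": [dx, dy, dz], "rot": [wx, wy, wz], "fingers": fingers}, ...]. A call has 1 to 10 rows; each row is the pose to reach, as a shift and turn from the pose commanded when the call began, along the tool's axes at that moment; what a row does not reach only later rows make up. The controller multiplies each number of a shift by 0.12 m and each number of a turn by 60 degrees. A row lasts 1/10 s, in which the tool goes at most 50 mm and 8.59 degrees, less where a joint would pass 70% of its speed; a pose out of reach is approached as far as the arm can. A call with a number of a shift or a turn outside -1 to 1 is refused whole. A call with a gripper value outside its range is refused whole. The fingers move at their own pace and stop on an object; FORCE is the grip in N (left out, the last holds). Time passes only in rows, so rows that repeat a pose let the fingers close. It gives the time, the measured TCP pose, the force, the opening and the grip force at its end, in the units of the state.
- env.get_state(): the state, without advancing time (a new reading comes with each control period).
- env.read_camera(name): name is "scene" or "top"; returns (picture, depth): 400x640x3 uint8, blue, green, red; 400x640 float32, m along the optical axis (not along the pixel's ray), 0 where there is no reading.
- env.camera_model(name): a dict with "fovy" (degrees; the focal length in pixels is half the picture's height over the tangent of half this angle, whatever the lens; pixels are square), "cx", "cy" (the principal point, pixels), "k1" (the pictures are not rectified: a ray, as slopes to the right and down, at radius r is drawn at 1 + k1 r^2 times it, then the intrinsics apply), "rvec" (rotation vector, rad) and "tvec" (3), from world to camera coordinates, as OpenCV has them. Camera axes: x right, y down, z forward; pixel columns grow to the right and rows downward; lengths in m; the calibration is good to about 2 mm. A picture is of the moment at which its call begins. camera_model takes no time and is no camera call.
- env.hand_in(): hands the job in; it is judged then, once.
Trained networks look in the newest picture that a camera, given by its name, has taken for a name from the list of things; names that differ only in an ending like _2 or _b are one class to them, and where a whole thing is asked for, a point or a joint stands for the part that bears it (a point fixed in the world has none). Each returns a list of dicts, best first, with "conf" (0 to 1); they miss things now and then, are a little off and sometimes report something else, mostly with a low value. They report only what shows in the picture. A call takes as long as a camera call. They do not tell look-alikes from the thing itself.
- env.outline_of(camera, target): "mask" (400x640 bool, what is visible of it) and "xy" ([column, row] in pixels, amid what is visible of it).
The state is a dict: "clock": time; "joint_pos": joint angles; "qvel": joint speeds; "tau": joint torques, N m; "tcp_pos": TCP position; "orientation": TCP orientation; "wrist_force": force on the tool from outside, world axes, zero at the start; "ft_torque": the same for the moment, N m; "finger_gap": finger opening in m; "grip_force": force on a finger pad.
Only numpy, scipy, OpenCV 4.12 (cv2) and the standard library are available. Lean on these libraries where they do the work, as an engineer would, in place of code of your own. Each camera call takes 0.05 s, during which the arm holds its last target. There are 200 camera calls.

### The job

Three plywood side plates for the wheel models hang by their axle holes on the hook stand. Lift the A-shaped one (the only one with tapered legs and a window) up and off its hook and seat it in the metal nest whose outline it fits: foot edge pressing the spring pusher back, top edge in behind the fixed stop, lying flat and pressed fully down on the nest floor. Let go of it and leave the other two plates hanging on their hooks.

Things in the scene. Friction and masses are not known exactly. Their poses are not given: they have to be found in the camera images.
- side_frame: Plate to move: plywood A-frame 9 mm thick, 120 mm from foot edge to top edge, 50 g. Foot 90 mm wide for 22 mm, legs taper to 44 mm at 78 mm from the foot edge, then a parallel-sided head 44 mm wide; window between the legs; 24 mm axle hole. Origin: hole's centre, mid-thickness, 28 mm below the top edge. x: plate normal, y: width, z: foot to top (up while hanging). Either face may lie up.
- side_frame_top (a point): middle of the side frame's top edge, mid-thickness
- side_frame_foot (a point): middle of the side frame's foot edge, mid-thickness
- arch_plate: plywood plate with a half-round top, no window, 80 mm wide, 120 mm high, 9 mm thick; same axle hole, origin and axes; stays on its hook
- bar_plate: straight plywood plate, no window, 48 mm wide, 120 mm high, 9 mm thick; same axle hole, origin and axes; stays on its hook
- hook_stand: Fixed wooden stand; origin: underside, at the front face of its upright board (330 mm wide, top 162 mm high). x: to the back, y: along the board. Three 6 mm rod hooks point to -x at y = -115, 0, 115 mm, rod axis 150 mm high: level for 85 mm, then bent up to a tip 100 mm from the board, its top 15 mm over the level axis. Plates hang 45 to 55 mm from the board, parallel to it, in any order.
- nest: Fixed metal nest on a base plate (x -90 to 110, y +-75 mm); origin: underside. Floor z = 12 mm; walls to z = 20 mm along foot and legs only (x 56 to -12 mm), about 1.3 mm side play, bevelled; the head's sides are open for fingers. Seated frame: flat, top edge on the stop (face x = -60 mm, 30 mm wide, 20 mm long), foot edge at x = 60 mm on the pusher, frame z along nest -x.
- nest_seat (a point): where the axle hole's centre is when the frame is seated: nest x = -32, y = 0, z = 16.5 mm (half the plate's thickness above the floor); axes as the nest's
- pusher (a joint): Spring pusher at the foot end: 0 m when out, its face then at nest x = 56.5 mm (116.5 mm from the stop, less than the frame's 120 mm); moves along nest +x to at most 0.008 m; 1.5 N at 0, 4 N at 8 mm. About 0.0035 with the frame seated. Block 52 mm wide, top z = 21 mm, bevelled; housing behind it up to z = 30 mm.
- pusher_face (a point): middle of the pusher's face toward the stop, at z = 16.5 mm; moves with the pusher
There are look-alikes about, which are no part of the job. What is shaped like the bar_plate but pink is not meant.

How it is judged:
On the way:
1. the side frame has been lifted off its hook and is clear of the hook stand (horizontal distance between side_frame and hook_stand above 0.2 m), for 0.1 s.
At the end, for the whole second after the job is handed in: The side frame is in the nest, top edge behind the stop, foot edge holding the pusher back 2 to 5.5 mm; axle hole within 3 mm of the seat point, flat within 2 degrees, both ends within 2 mm of the floor, at rest; the arch and bar plates still hang on their hooks (horizontal distance between side_frame and nest_seat below 0.003 m and z of side_frame in the frame of nest_seat below 0.0015 m and z of each of side_frame_top, side_frame_foot in the frame of nest below 0.0185 m and x of side_frame_top in the frame of nest below -0.055 m and angle between the x axis of side_frame and the z axis of nest, either way round below 0.035 rad and value of joint pusher between 0.002 and 0.0055 m and linear speed of side_frame below 0.02 m/s and height (world z) of each of arch_plate, bar_plate above 0.12 m); the robot touches nothing.
It fails at once if the arch plate or the bar plate comes off its hook (height (world z) of any of arch_plate, bar_plate below 0.11 m).
It also fails if it takes over 67 s, if anything falls off the work surface, if the arm or the gripper's body presses on something with over 40 N, if the wrist force passes 120 N, or if a joint passes its speed limit or range.

## Working session

There is one attempt and no reset: what is moved stays moved. The work goes in short steps, Python scripts to look and compute and a shell command to move; the robot and the scene stay as the last step left them, time stands still between calls to the robot, and variables do not carry over. Pictures are saved under pics/ and viewed, at most 12 in all, crops included, and the job is handed in when it is done.

```bash
ls; mkdir -p pics
cat > h.py <<'E'
import numpy as np, cv2
from workcell import env
from scipy.spatial.transform import Rotation as R
def cam(n):
    m=env.camera_model(n); f=200/np.tan(np.radians(m['fovy'])/2)
    return m,f,R.from_rotvec(np.ravel(m['rvec'])),np.ravel(m['tvec'])
def pts(n,uv,d):
    """pixels (N,2), depth (N) -> world"""
    m,f,r,t=cam(n); uv=np.asarray(uv,float)
    p=(uv-[m['cx'],m['cy']])/f; s=p.copy()
    for _ in range(20): s=p/(1+m['k1']*(s**2).sum(1,keepdims=True))
    c=np.c_[s,np.ones(len(s))]*np.asarray(d)[:,None]
    return r.inv().apply(c-t)
def proj(n,P):
    m,f,r,t=cam(n); c=r.apply(np.atleast_2d(P))+t; s=c[:,:2]/c[:,2:]
    return s*(1+m['k1']*(s**2).sum(1,keepdims=True))*f+[m['cx'],m['cy']]
def maskpts(n,mask,depth):
    v,u=np.nonzero(mask&(depth>0)); return pts(n,np.c_[u,v],depth[v,u])
E
python3 - <<'E'
from h import *
for n in ("scene","top"):
    im,d=env.read_camera(n); cv2.imwrite(f"pics/{n}0.png",im); np.save(f"{n}_d.npy",d)
    print(n,{k:np.round(v,3) for k,v in env.camera_model(n).items()})
    m,f,r,t=cam(n);print("campos",-r.inv().apply(t))
    for k in ("side_frame","arch_plate","bar_plate","hook_stand","nest","pusher"):
        for j,o in enumerate(env.outline_of(n,k)):
            P=maskpts(n,o['mask'],d)
            print(k,round(o['conf'],2),np.round(o['xy']),o['mask'].sum(),np.round(np.median(P,0),3) if len(P) else '')
            np.save(f"{n}_{k}_{j}.npy",o['mask'])
E
```

```text
pics
scene {'fovy': np.float64(42.468), 'cx': np.float64(323.163), 'cy': np.float64(205.575), 'k1': np.float64(-0.157), 'rvec': array([ 1.935, -0.968,  0.567]), 'tvec': array([-0.297,  0.281,  0.944])}
campos [-0.36582397 -0.62573297  0.73037487]
side_frame 0.76 [337. 179.] 738 [0.608 0.057 0.092]
side_frame 0.34 [290. 167.] 1066 [0.579 0.169 0.107]
arch_plate 0.92 [292. 168.] 945 [0.579 0.169 0.107]
arch_plate 0.37 [312. 172.] 4048 [0.637 0.146 0.081]
bar_plate 0.9 [248. 187.] 686 [0.496 0.246 0.058]
bar_plate 0.68 [256. 154.] 484 [0.563 0.279 0.117]
bar_plate 0.61 [202. 203.] 409 [0.34  0.252 0.081]
hook_stand 0.65 [311. 173.] 4139 [0.638 0.145 0.08 ]
hook_stand 0.65 [391. 251.] 104 [ 0.534 -0.173  0.018]
nest 0.91 [408. 265.] 3748 [ 0.514 -0.233  0.011]
nest 0.22 [334. 175.] 758 [0.608 0.057 0.093]
top {'fovy': np.float64(45.596), 'cx': np.float64(314.117), 'cy': np.float64(192.488), 'k1': np.float64(-0.062), 'rvec': array([ 2.153, -2.122,  0.172]), 'tvec': array([-0.016,  0.491,  1.333])}
campos [ 0.27229414 -0.01064673  1.39478097]
side_frame 0.67 [289. 145.] 282 [0.609 0.057 0.117]
arch_plate 0.94 [250. 154.] 369 [0.579 0.17  0.125]
bar_plate 0.67 [222. 187.] 231 [0.498 0.245 0.078]
bar_plate 0.65 [221. 244.] 186 [0.335 0.251 0.081]
bar_plate 0.56 [207. 161.] 274 [0.564 0.285 0.131]
hook_stand 0.9 [249. 140.] 3486 [0.634 0.179 0.099]
nest 0.63 [384. 182.] 3303 [ 0.525 -0.223  0.013]
pusher 0.61 [369. 176.] 59 [ 0.546 -0.175  0.02 ]
```

Run:
```python
import cv2
a=cv2.imread("pics/scene0.png")[100:340,160:480];cv2.imwrite("pics/s1.png",cv2.resize(a,None,fx=2.5,fy=2.5,interpolation=cv2.INTER_CUBIC))
a=cv2.imread("pics/top0.png")[90:290,170:440];cv2.imwrite("pics/t1.png",cv2.resize(a,None,fx=2.9,fy=2.9,interpolation=cv2.INTER_CUBIC))
```

```text
(no output)
```

View pics/s1.png

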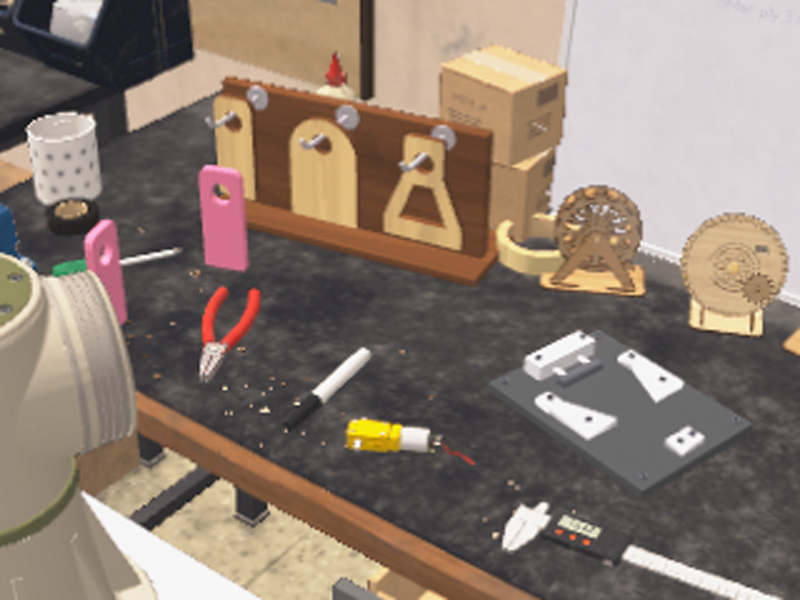

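View pics/t1.png

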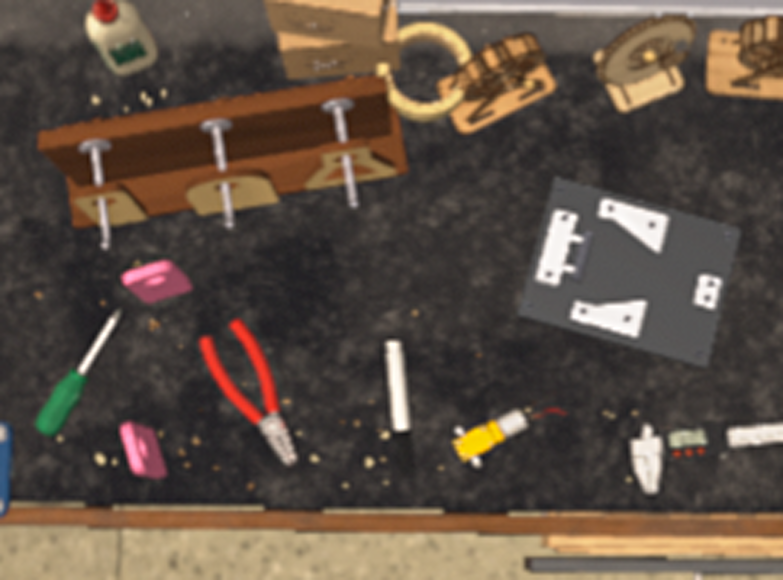

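The scene picture shows the A-frame on the right-hand hook (raw pixel about 328,170). The nest is at about 408,265 with its pusher up-left and its stop at the lower right. The pink bars are decoys. In the top view the nest's +x points to the left and slightly up, roughly world +y. Next I'll measure the poses.

```bash
cat > meas.py <<'E'
from h import *
s=env.get_state(); print({k:np.round(s[k],3) for k in ('clock','tcp_pos','orientation','joint_pos','finger_gap','wrist_force')})
print(np.round(R.from_quat(s['orientation'],scalar_first=True).as_matrix(),3))
def plane(n,uv,z):
    a=pts(n,uv,np.ones(len(uv))); m,f,r,t=cam(n); c=-r.inv().apply(t); k=(z-c[2])/(a[:,2]-c[2]); return c+(a-c)*k[:,None]
for n in ("scene","top"):
    mk=np.load(f"{n}_nest_0.npy").astype(np.uint8); cs,_=cv2.findContours(mk,0,1); c=max(cs,key=cv2.contourArea)[:,0]
    w=plane(n,c,.012)[:,:2]; rc=cv2.minAreaRect((w*1000).astype(np.float32)); print(n,"nest rect mm",rc)
    d=np.load(f"{n}_d.npy")
    P=maskpts(n,mk>0,d); print("z hist",np.histogram(P[:,2],np.arange(-.004,.04,.004)))
    # stand board & plates
    st=maskpts(n,np.load(f"{n}_hook_stand_0.npy"),d); np.save(f"{n}_st.npy",st)
    sf=maskpts(n,np.load(f"{n}_side_frame_0.npy"),d); 
    for nm,k in (("side_frame",0),("arch_plate",0),("bar_plate",1 if n=="scene" else 2)):
        q=maskpts(n,np.load(f"{n}_{nm}_{k}.npy"),d); 
        for _ in range(6):
            c=np.median(q,0) if _==0 else q.mean(0); u,S,v=np.linalg.svd(q-q.mean(0),full_matrices=False); e=(q-q.mean(0))@v[2]; q=q[abs(e)<max(.003,1.5*e.std())]
        print(nm,len(q),"c",np.round(q.mean(0),4),"n",np.round(v[2],3),"std",e.std().round(4),"z",q[:,2].min().round(3),q[:,2].max().round(3))
E
python3 meas.py
```

```text
{'clock': np.float64(0.7), 'tcp_pos': array([0.178, 0.547, 0.25 ]), 'orientation': array([0.   , 0.156, 0.988, 0.   ]), 'joint_pos': array([ 1.117,  0.313,  0.046,  1.304, -0.   ,  1.431]), 'finger_gap': np.float64(0.086), 'wrist_force': array([-0.157,  0.089,  0.814])}
[[-0.951  0.309  0.   ]
 [ 0.309  0.951  0.   ]
 [-0.     0.    -1.   ]]
scene nest rect mm ((518.2835083007812, -223.8011932373047), (216.42088317871094, 161.95681762695312), 76.0550537109375)
z hist (array([  55,   99,  215, 1817,  736,  440,  170,   79,  104,    6]), array([-0.004,  0.   ,  0.004,  0.008,  0.012,  0.016,  0.02 ,  0.024,
        0.028,  0.032,  0.036]))
side_frame 541 c [0.6069 0.0589 0.1007] n [0.983 0.183 0.002] std 0.0014 z 0.046 0.17
arch_plate 736 c [0.5783 0.1694 0.1049] n [ 0.984  0.179 -0.002] std 0.0016 z 0.049 0.169
bar_plate 350 c [0.5621 0.283  0.1166] n [ 0.983  0.185 -0.004] std 0.0016 z 0.052 0.171
top nest rect mm ((526.3571166992188, -223.649169921875), (198.3574676513672, 150.63583374023438), 74.52861785888672)
z hist (array([   2,   12,  225, 1121, 1059,  422,  219,   84,  108,   33]), array([-0.004,  0.   ,  0.004,  0.008,  0.012,  0.016,  0.02 ,  0.024,
        0.028,  0.032,  0.036]))
side_frame 210 c [0.6074 0.0597 0.1154] n [-0.983 -0.183  0.002] std 0.0012 z 0.053 0.176
arch_plate 304 c [0.5788 0.1712 0.1144] n [-0.983 -0.182  0.007] std 0.0009 z 0.048 0.173
bar_plate 191 c [0.5629 0.2842 0.1193] n [-0.982 -0.187  0.009] std 0.001 z 0.05 0.175
```

```bash
cat > ortho.py <<'E'
from h import *
def ortho(n,im,o,yaw,z,s=1.9,ov=True):
    X,Y=np.meshgrid(np.arange(-95,115,1/s)/1000,np.arange(-80,80,1/s)/1000)
    c,q=np.cos(yaw),np.sin(yaw)
    W=np.c_[(o[0]+c*X-q*Y).ravel(),(o[1]+q*X+c*Y).ravel(),np.full(X.size,z)]
    uv=proj(n,W).astype(np.float32); r=cv2.remap(im,uv[:,0].reshape(X.shape),uv[:,1].reshape(X.shape),cv2.INTER_CUBIC)
    if ov:
        f=lambda p:np.round((np.array(p)-[-95,-80])*s).astype(int).reshape(-1,1,2)
        L=[[(-90,-75),(110,-75),(110,75),(-90,75)]] if z<.015 else [[(60,-45),(60,45),(38,45),(-18,22),(-60,22),(-60,-22),(-18,-22),(38,-45)],[(-60,-15),(-80,-15),(-80,15),(-60,15)],[(56.5,-26),(56.5,26)]]
        for l in L: cv2.polylines(r,[f(l)],True,(0,0,255),1)
    return r
if __name__=="__main__":
    yaw=np.radians(74.53); o=np.array([.5264,-.2236])-.01*np.array([np.cos(yaw),np.sin(yaw)]); print(o)
    g=[np.hstack([ortho(n,cv2.imread(f"pics/{n}0.png"),o,yaw,z) for n in ("scene","top")]) for z in (.012,.020)]
    g=np.vstack(g)[:600,:800]; print(g.shape); cv2.imwrite("pics/o1.png",g)
E
python3 ortho.py
```

```text
[ 0.52373266 -0.2332377 ]
(600, 798, 3)
```

View pics/o1.png

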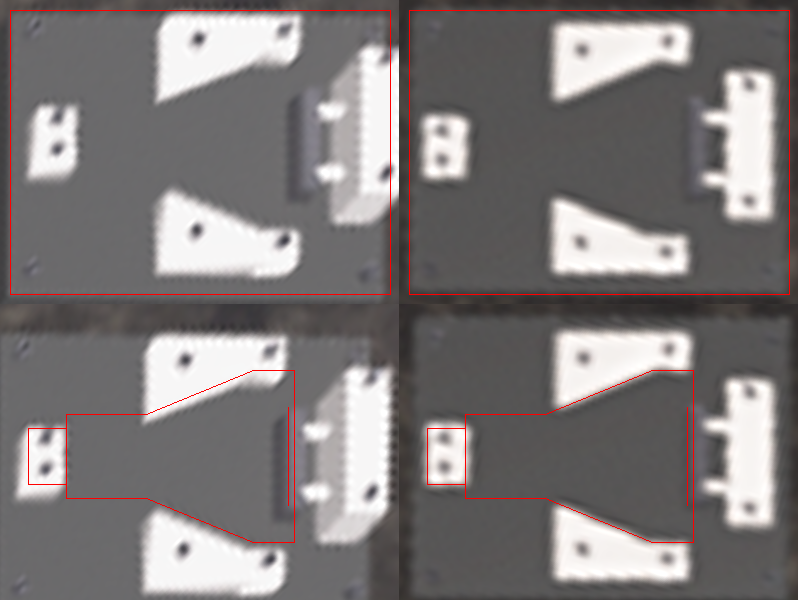

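The top-camera orthophoto matches the 200x150 base and the stop, pusher and wall outline closely. The scene camera sits about 5 mm off, so I'll trust the top camera and re-register with the frame held over the nest. Next is the frame's lateral centre.

```bash
cat >> h.py <<'E'
YS=np.radians(10.55); NX=np.array([np.cos(YS),np.sin(YS),0]); NY=np.array([-np.sin(YS),np.cos(YS),0])
E
python3 - <<'E'
from h import *
for n in ("scene","top"):
    d=np.load(f"{n}_d.npy"); P=maskpts(n,np.load(f"{n}_side_frame_0.npy"),d)
    dist=P@NX; m=np.median(dist); q=P[abs(dist-m)<.006]
    l=q@NY
    print(n,"front dist",m.round(4))
    for a,b in ((.05,.07),(.07,.09),(.09,.11),(.13,.15),(.15,.17)):
        s=l[(q[:,2]>a)&(q[:,2]<b)]
        if len(s)>5: print(a,len(s),np.round([np.percentile(s,2),np.percentile(s,98),(np.percentile(s,2)+np.percentile(s,98))/2],4))
    st=np.load(f"{n}_st.npy"); k=st[(st[:,2]>.05)&(st[:,2]<.155)]; dd=k@NX; h,e=np.histogram(dd,np.arange(.56,.72,.004)); print(dict(zip(e.round(3),h)))
    for nm,k in (("arch_plate",0),("bar_plate",1 if n=="scene" else 2)):
        q=maskpts(n,np.load(f"{n}_{nm}_{k}.npy"),d); dd=q@NX; q=q[abs(dd-np.median(dd))<.006]; l=q@NY; print(nm,np.median(dd).round(4),np.percentile(l,[2,98]).round(4))
E
```

```text
scene front dist 0.6075
0.05 204 [-0.0951 -0.0098 -0.0524]
0.07 106 [-0.0935 -0.0095 -0.0515]
0.09 88 [-0.0868 -0.0178 -0.0523]
0.13 54 [-0.075  -0.03   -0.0525]
0.15 110 [-0.0742 -0.0319 -0.0531]
{np.float64(0.56): np.int64(1), np.float64(0.564): np.int64(2), np.float64(0.568): np.int64(2), np.float64(0.572): np.int64(0), np.float64(0.576): np.int64(4), np.float64(0.58): np.int64(2), np.float64(0.584): np.int64(7), np.float64(0.588): np.int64(3), np.float64(0.592): np.int64(4), np.float64(0.596): np.int64(1), np.float64(0.6): np.int64(5), np.float64(0.604): np.int64(5), np.float64(0.608): np.int64(3), np.float64(0.612): np.int64(1), np.float64(0.616): np.int64(2), np.float64(0.62): np.int64(0), np.float64(0.624): np.int64(0), np.float64(0.628): np.int64(0), np.float64(0.632): np.int64(0), np.float64(0.636): np.int64(2), np.float64(0.64): np.int64(3), np.float64(0.644): np.int64(3), np.float64(0.648): np.int64(26), np.float64(0.652): np.int64(428), np.float64(0.656): np.int64(1113), np.float64(0.66): np.int64(370), np.float64(0.664): np.int64(34), np.float64(0.668): np.int64(17), np.
[... 1221 characters left out ...]
4(0.636): np.int64(10), np.float64(0.64): np.int64(7), np.float64(0.644): np.int64(10), np.float64(0.648): np.int64(7), np.float64(0.652): np.int64(31), np.float64(0.656): np.int64(1068), np.float64(0.66): np.int64(110), np.float64(0.664): np.int64(1), np.float64(0.668): np.int64(2), np.float64(0.672): np.int64(0), np.float64(0.676): np.int64(0), np.float64(0.68): np.int64(0), np.float64(0.684): np.int64(0), np.float64(0.688): np.int64(0), np.float64(0.692): np.int64(0), np.float64(0.696): np.int64(0), np.float64(0.7): np.int64(0), np.float64(0.704): np.int64(0), np.float64(0.708): np.int64(0), np.float64(0.712): np.int64(0)}
arch_plate 0.6004 [0.024  0.1009]
bar_plate 0.6055 [0.1541 0.2013]
```

```bash
cat >> h.py <<'E'
RG=np.c_[[0,0,-1],NY,NX]
def at(nx,ny,z): return NX*nx+NY*ny+[0,0,z]
def go(p,M,cmd=None,stages=8):
    """print end rows for successive calls to reach pose (p,M) from the commanded pose (default measured)"""
    s=env.get_state()
    p0,r0=(s['tcp_pos'],R.from_quat(s['orientation'],scalar_first=True)) if cmd is None else cmd
    r1=R.from_matrix(M) if not isinstance(M,R) else M
    P0,Q0=p0,r0
    D=(r0.inv()*r1).as_rotvec()
    done=0
    for i in range(stages):
        t=r0.inv().apply(p-p0)/.12; w=(r0.inv()*r1).as_rotvec()/np.radians(60)
        k=min(1,.98/max(abs(t).max(),abs(w).max(),1e-9))
        tt,ww=np.round(t*k,3),np.round(w*k,3)
        print("travel",tt.tolist(),"rot",ww.tolist(),"rows>=",int(np.ceil(max(np.linalg.norm(tt)*.12/.05,np.linalg.norm(ww)*60/8.59))))
        p0=p0+r0.apply(tt*.12); r0=r0*R.from_rotvec(ww*np.radians(60))
        if k==1: break
    print("end",np.round(p0,4))
E
python3 - <<'E'
from h import *
go(np.array([.48,.035,.22]),RG)
E
```

```text
travel [-0.98, -0.865, 0.067] rot [-0.098, -0.387, -0.098] rows>= 4
travel [-0.801, -0.98, 0.337] rot [-0.099, -0.387, -0.098] rows>= 4
travel [-0.467, -0.98, 0.448] rot [-0.088, -0.347, -0.089] rows>= 3
travel [-0.187, -0.98, 0.443] rot [-0.082, -0.322, -0.082] rows>= 3
travel [0.003, -0.072, 0.027] rot [-0.006, -0.023, -0.006] rows>= 1
end [0.48  0.035 0.22 ]
```

```bash
r='{"travel":[-0.98,-0.865,0.067],"rot":[-0.098,-0.387,-0.098],"fingers":0.5}'; python3 -m pendant '[{"travel":[-0.98,-0.865,0.067],"rot":[-0.098,-0.387,-0.098],"fingers":0.5},{"travel":[-0.98,-0.865,0.067],"rot":[-0.098,-0.387,-0.098],"fingers":0.5},{"travel":[-0.98,-0.865,0.067],"rot":[-0.098,-0.387,-0.098],"fingers":0.5},{"travel":[-0.98,-0.865,0.067],"rot":[-0.098,-0.387,-0.098],"fingers":0.5}]' 40
python3 -m pendant '[{"travel":[-0.801,-0.98,0.337],"rot":[-0.099,-0.387,-0.098],"fingers":0.5},{"travel":[-0.801,-0.98,0.337],"rot":[-0.099,-0.387,-0.098],"fingers":0.5},{"travel":[-0.801,-0.98,0.337],"rot":[-0.099,-0.387,-0.098],"fingers":0.5},{"travel":[-0.801,-0.98,0.337],"rot":[-0.099,-0.387,-0.098],"fingers":0.5}]'
python3 -c "
from h import *
print(env.get_state()['joint_pos'].round(2))
go(np.array([.48,.035,.22]),RG)"
```

```text
clock: 1.1
tcp_pos: [0.2536, 0.4033, 0.2369]
orientation: [0.206, 0.101, 0.973, 0.013]
wrist_force: [-0.4, -0.7, -0.3]
finger_gap: 0.064
grip_force: 0.0
clock: 1.5
tcp_pos: [0.3324, 0.2691, 0.226]
orientation: [0.401, 0.042, 0.914, 0.033]
wrist_force: [0.2, 0.1, -1.9]
finger_gap: 0.0638
grip_force: 0.0
[ 0.85 -0.33 -0.96  0.3  -0.56  0.74]
travel [-0.517, -0.98, 0.463] rot [-0.094, -0.363, -0.088] rows>= 3
travel [-0.217, -0.979, 0.466] rot [-0.086, -0.335, -0.08] rows>= 3
end [0.48  0.035 0.22 ]
```

```bash
python3 -m pendant '[{"travel":[-0.517,-0.98,0.463],"rot":[0,0,-0.08],"fingers":0.5},{"travel":[-0.517,-0.98,0.463],"rot":[0,0,-0.08],"fingers":0.5},{"travel":[-0.517,-0.98,0.463],"rot":[0,0,-0.08],"fingers":0.5},{"travel":[-0.517,-0.98,0.463],"rot":[0,0,-0.08],"fingers":0.5}]'
python3 -c "
from h import *
print(env.get_state()['joint_pos'].round(2))
go(np.array([.495,.035,.20]),RG)"
```

```text
clock: 1.9
tcp_pos: [0.4207, 0.1521, 0.2408]
orientation: [0.403, 0.012, 0.915, 0.017]
wrist_force: [0.7, -0.1, -0.3]
finger_gap: 0.0641
grip_force: 0.0
[ 0.29 -0.47 -1.02  0.2  -0.19  0.23]
travel [-0.201, -0.98, 0.663] rot [-0.16, -0.698, -0.104] rows>= 6
travel [0.001, -0.004, 0.001] rot [-0.001, -0.003, -0.001] rows>= 1
end [0.495 0.035 0.2  ]
```

```bash
python3 -m pendant '[{"travel":[-0.201,-0.98,0.663],"rot":[-0.16,-0.698,-0.104],"fingers":0.5},{"travel":[-0.201,-0.98,0.663],"rot":[-0.16,-0.698,-0.104],"fingers":0.5},{"travel":[-0.201,-0.98,0.663],"rot":[-0.16,-0.698,-0.104],"fingers":0.5},{"travel":[-0.201,-0.98,0.663],"rot":[-0.16,-0.698,-0.104],"fingers":0.5},{"travel":[-0.201,-0.98,0.663],"rot":[-0.16,-0.698,-0.104],"fingers":0.5},{"travel":[-0.201,-0.98,0.663],"rot":[-0.16,-0.698,-0.104],"fingers":0.5},{"travel":[-0.201,-0.98,0.663],"rot":[-0.16,-0.698,-0.104],"fingers":0.5}]'
python3 -c "
from h import *
print(env.get_state()['joint_pos'].round(2))
go(at(.515,-.0525,.148),RG)"
```

```text
clock: 2.6
tcp_pos: [0.6122, 0.029, 0.3744]
orientation: [0.606, -0.081, 0.788, 0.073]
wrist_force: [-0.1, 0.8, 0.4]
finger_gap: 0.0642
grip_force: 0.0
[-0.32 -0.24 -1.03 -0.49  0.52 -0.13]
travel [0.98, 0.122, -0.123] rot [0.016, -0.119, -0.006] rows>= 3
travel [0.98, 0.129, -0.252] rot [0.017, -0.122, -0.006] rows>= 3
travel [0.035, 0.004, -0.014] rot [0.0, -0.005, -0.0] rows>= 1
end [0.5159 0.0427 0.148 ]
```

```bash
cat >> h.py <<'E'
def tilt(t): return R.from_matrix(RG)*R.from_rotvec([0,np.radians(t),0])  # pitch tool down by t deg
def log():
    s=env.get_state(); open("log.txt","a").write(" ".join(f"{v:.5f}" for v in [*s['joint_pos'],*s['tcp_pos'],*s['orientation']])+"\n"); print(s['joint_pos'].round(3),s['tcp_pos'].round(4))
E
python3 -c "
from h import *
log(); print(np.round(tilt(40).as_matrix()[:,2],2))
go(at(.52,-.0525,.30),tilt(50))"
```

```text
[-0.32  -0.243 -1.026 -0.485  0.522 -0.134] [0.6122 0.029  0.3744]
[ 0.75  0.14 -0.64]
travel [0.786, 0.272, -0.535] rot [0.036, 0.588, 0.003] rows>= 5
end [0.5209 0.0436 0.3   ]
```

```bash
python3 -m pendant '[{"travel":[0.2,0.1,-0.3],"rot":[0.036,0.588,0.003],"fingers":0.5},{"travel":[0.4,0.2,-0.535],"rot":[0.036,0.588,0.003],"fingers":0.5},{"travel":[0.786,0.272,-0.535],"rot":[0.036,0.588,0.003],"fingers":0.5},{"travel":[0.786,0.272,-0.535],"rot":[0.036,0.588,0.003],"fingers":0.5},{"travel":[0.786,0.272,-0.535],"rot":[0.036,0.588,0.003],"fingers":0.5},{"travel":[0.786,0.272,-0.535],"rot":[0.036,0.588,0.003],"fingers":0.5}]'; python3 -c "
from h import *
log()
go(at(.52,-.0525,.25),tilt(50))"
python3 -m pendant '[{"travel":[0.2,0.2,0.2],"rot":[0,0.3,0],"fingers":0.5},{"travel":[0.2,0.2,0.2],"rot":[0,0.3,0],"fingers":0.5},{"travel":[0.2,0.2,0.2],"rot":[0,0.3,0],"fingers":0.5}]'; python3 -c "
from h import *
log()
from scipy.optimize import least_squares
D=np.vstack([np.loadtxt('log.txt'),[1.117,.313,.046,1.304,0,1.431,.178,.547,.25,0,.156,.988,0]])
def fk(q,k):
    h,r0,a,b,bo,w,L=k
    Ry=lambda t:R.from_euler('y',t)
    M=R.from_euler('z',q[0]); p=np.array([0,0,h])+M.apply([r0,0,0])
    M=M*Ry(q[1]); p=p+M.apply([0,0,a]); M=M*Ry(-q[2]); p=p+M.apply([b,0,bo]); M=M*Ry(q[3]); p=p+M.apply([w,0,0])
    M=M*R.from_euler('z',q[4]); p=p+M.apply([L,0,0]); M=M*R.from_euler('x',q[5])
    return p,M*R.from_matrix(np.c_[[0,0,-1],[0,1,0],[1,0,0]])
f=lambda k:np.concatenate([fk(d[:6],k)[0]-d[6:9] for d in D])
s=least_squares(f,[.3,0,.45,.4,0,.1,.2]);print(s.x.round(3),abs(s.fun).max())
for d in D: print(np.degrees((fk(d[:6],s.x)[1].inv()*R.from_quat(d[9:] if len(d)>13 else d[9:13],scalar_first=True)).magnitude()).round(2))
"
```

```text
clock: 3.2
tcp_pos: [0.5224, 0.045, 0.3025]
orientation: [0.34, -0.088, 0.936, 0.031]
wrist_force: [1.3, -0.5, 0.7]
finger_gap: 0.0643
grip_force: 0.0
[-0.199 -0.296 -0.675  0.532  0.243 -0.302] [0.5224 0.045  0.3025]
travel [0.292, -0.009, 0.326] rot [0.0, -0.001, 0.002] rows>= 2
end [0.5208 0.0436 0.25  ]
clock: 3.5
tcp_pos: [0.5146, 0.068, 0.2646]
orientation: [0.188, -0.091, 0.978, 0.018]
wrist_force: [0.0, -0.1, 0.5]
finger_gap: 0.0643
grip_force: 0.0
[-0.076 -0.088 -0.45   0.842  0.097 -0.244] [0.5146 0.068  0.2646]
[ 0.161  0.003  0.524  0.388  0.115 -0.072  0.493] 0.07139932723997341
0.0
0.0
0.0
0.05
```

```bash
cat >> h.py <<'E'
from scipy.optimize import least_squares
def fk(q,k):
    h,r0,a,b,bo,dy,w,wz,L=k
    Ry=lambda t:R.from_euler('y',t)
    M=R.from_euler('z',q[0]); p=np.array([0,0,h])+M.apply([r0,0,0])
    M=M*Ry(q[1]); p=p+M.apply([0,0,a]); M=M*Ry(-q[2]); p=p+M.apply([b,dy,bo]); M=M*Ry(q[3]); p=p+M.apply([w,0,wz])
    M=M*R.from_euler('z',q[4]); p=p+M.apply([L,0,0]); M=M*R.from_euler('x',q[5])
    return p,M*R.from_matrix(np.c_[[0,0,-1],[0,1,0],[1,0,0]])
def fitk():
    D=np.vstack([np.loadtxt('log.txt'),[1.117,.313,.046,1.304,0,1.431,.178,.547,.25,0,.156,.988,0],[.85,-.33,-.96,.3,-.56,.74,.3324,.2691,.226,0,0,0,0],[.29,-.47,-1.02,.2,-.19,.23,.4207,.1521,.2408,0,0,0,0]])
    f=lambda k:np.r_[np.concatenate([(fk(d[:6],k)[0]-d[6:9]) for d in D]),k[[1,4,6,7]]*.003]
    s=least_squares(f,[.3,0,.45,.4,0,.08,.0,0,.3]); return s.x,abs(s.fun).max()
LO=np.array([-2.76,-.86,-1.03,-2.2,-1.47,-3.14]);HI=np.array([2.76,1.69,1.26,2.34,1.5,3.14])
def ik(p,M,k,q0=None):
    M=M if isinstance(M,R) else R.from_matrix(M)
    q0=env.get_state()['joint_pos'] if q0 is None else q0
    def f(q):
        a,b=fk(q,k); return np.r_[a-p,.3*(b.inv()*M).as_rotvec()]
    s=least_squares(f,np.clip(q0,LO+.01,HI-.01),bounds=(LO,HI)); return s.x,np.linalg.norm(s.fun[:3]),np.linalg.norm(s.fun[3:])/.3
E
python3 -c "
from h import *
k,e=fitk(); print(k.round(3),e); np.save('k.npy',k)
for t in (0,10,15,20,25,30,35,40):
    print(t,*[(np.round(r[0],2)[1:4].tolist(),r[1].round(3),r[2].round(3)) for r in (ik(at(nx,-.0525,z),tilt(t),k) for nx,z in ((.53,.17),(.60,.148)))])
"
```

```text
[ 0.232  0.011  0.52   0.403  0.051  0.079  0.136 -0.003  0.284] 0.003140130125031032
0 ([0.41, -1.03, 0.55], np.float64(0.115), np.float64(0.398)) ([1.1, -1.03, -2.2], np.float64(0.117), np.float64(0.16))
10 ([-0.07, -1.03, -0.27], np.float64(0.077), np.float64(0.389)) ([0.21, -1.03, -0.71], np.float64(0.074), np.float64(0.303))
15 ([-0.1, -1.03, -0.23], np.float64(0.067), np.float64(0.331)) ([0.16, -1.03, -0.63], np.float64(0.06), np.float64(0.256))
20 ([-0.12, -1.03, -0.2], np.float64(0.056), np.float64(0.274)) ([0.13, -1.03, -0.56], np.float64(0.047), np.float64(0.206))
25 ([-0.13, -1.03, -0.17], np.float64(0.045), np.float64(0.217)) ([0.1, -1.03, -0.51], np.float64(0.035), np.float64(0.154))
30 ([-0.14, -1.03, -0.14], np.float64(0.034), np.float64(0.161)) ([0.08, -1.03, -0.46], np.float64(0.022), np.float64(0.1))
35 ([-0.15, -1.03, -0.11], np.float64(0.022), np.float64(0.104)) ([0.07, -1.03, -0.41], np.float64(0.01), np.float64(0.045))
40 ([-0.15, -1.03, -0.09], np.float64(0.01), np.float64(0.047)) ([0.05, -1.01, -0.34], np.float64(0.0), np.float64(0.0))
```

```bash
python3 -c "
from h import *
k=np.load('k.npy')
yaw=np.radians(74.53); o=np.array([.5237,-.2332,0]); ex=np.array([np.cos(yaw),np.sin(yaw),0]); ey=np.array([-ex[1],ex[0],0]); ez=np.array([0,0,1.])
def co(t):
    t=np.radians(t); return 19*np.cos(t)+11*np.sin(t), -19*np.sin(t)+11*np.cos(t)
for t in (42,45,48,52):
    a,b=co(t); g=np.array([.616-a/1000,.148-b/1000]); print('tau',t,'TCP NX,Z',g.round(4))
    for nx,z in ((g[0]-.05*np.cos(np.radians(t)),g[1]+.05*np.sin(np.radians(t))),g,(g[0],g[1]+.015),(g[0]-.04,g[1]+.015),(g[0]-.07,g[1]+.015)):
        q,e,w=ik(at(nx,-.0525,z),tilt(t),k); print('  ',q.round(2),e.round(4),w.round(3))
    c,s_=np.cos(np.radians(t)),np.sin(np.radians(t))
    tz=-c*ez+s_*ex; tx=c*ex+s_*ez; M=np.c_[tx,np.cross(tz,tx),tz]
    p=o-.032*ex+.0165*ez; p=p-.007*ex-(b/1000)*0*ex; 
    for up in (0,.1):
        P=o+ex*(-.032-.007+b/1000)+ez*(.012+.001+a/1000+up)
        for q0 in ([-.4,.3,-.3,1.2,0,1.4],[-.4,.3,-.3,1.2,.8,1.4],[-.4,.3,-.3,1.2,-.8,1.4]):
            q,e,w=ik(P,M,k,np.array(q0)); print('  nest',up,P.round(3),q.round(2),e.round(4),w.round(3))
"
```

```text
tau 42 TCP NX,Z [0.5945 0.1525]
   [-0.19 -0.12 -0.99 -0.1   0.28 -0.26] 0.0 0.0
   [-0.16  0.03 -0.98 -0.24  0.25 -0.23] 0.0 0.0
   [-0.16 -0.01 -0.96 -0.19  0.25 -0.23] 0.0 0.0
   [-0.2  -0.09 -1.03 -0.17  0.28 -0.26] 0.0002 0.001
   [-0.23 -0.16 -1.03 -0.06  0.3  -0.3 ] 0.0069 0.033
  nest 0 [ 0.512 -0.275  0.034] [-0.9   0.79  0.05  1.32  0.57  0.79] 0.0 0.0
  nest 0 [ 0.512 -0.275  0.034] [-0.9   0.79  0.05  1.32  0.57  0.79] 0.0 0.0
  nest 0 [ 0.512 -0.275  0.034] [-0.9   0.79  0.05  1.32  0.57  0.79] 0.0 0.0
  nest 0.1 [ 0.512 -0.275  0.134] [-0.9   0.69  0.14  1.51  0.57  0.79] 0.0 0.0
  nest 0.1 [ 0.512 -0.275  0.134] [-0.9   0.69  0.14  1.51  0.57  0.79] 0.0 0.0
  nest 0.1 [ 0.512 -0.275  0.134] [-0.9   0.69  0.14  1.51  0.57  0.79] 0.0 0.0
tau 45 TCP NX,Z [0.5948 0.1537]
   [-0.18 -0.12 -0.93  0.01  0.26 -0.26] 0.0 0.0
   [-0.15  0.02 -0.93 -0.13  0.23 -0.24] 0.0 0.0
   [-0.15 -0.01 -0.9  -0.08  0.23 -0.24] 0.0 0.0
   [-0.19 -0.09 -0.98 -0.06  0.26 -0.27] 0.0 0.0
   [-0.22 -0.16 -1.03 -0.04  0.28 -0.29] 0.0 0.0
  nest 0 [ 0.512 -0.276  0.034] [-0.92  0.83  0.08  1.37  0.6 
[... 1213 characters left out ...]
.79  0.24  0.2  -0.27] 0.0 0.0
   [-0.13  0.03 -0.79  0.11  0.19 -0.25] 0.0 0.0
   [-0.13  0.01 -0.77  0.15  0.19 -0.25] 0.0 0.0
   [-0.16 -0.07 -0.84  0.16  0.21 -0.28] 0.0 0.0
   [-0.19 -0.13 -0.9   0.18  0.23 -0.3 ] 0.0 0.0
  nest 0 [ 0.511 -0.279  0.033] [-0.95  0.91  0.16  1.5   0.66  0.65] 0.0 0.0
  nest 0 [ 0.511 -0.279  0.033] [-0.95  0.91  0.16  1.5   0.66  0.65] 0.0 0.0
  nest 0 [ 0.511 -0.279  0.033] [-0.95  0.91  0.16  1.5   0.66  0.65] 0.0 0.0
  nest 0.1 [ 0.511 -0.279  0.133] [-0.95  0.81  0.23  1.67  0.66  0.65] 0.0 0.0
  nest 0.1 [ 0.511 -0.279  0.133] [-0.95  0.81  0.23  1.67  0.66  0.65] 0.0 0.0
  nest 0.1 [ 0.511 -0.279  0.133] [-0.95  0.81  0.23  1.67  0.66  0.65] 0.0 0.0
```

```bash
python3 -c "
from h import *
k=np.load('k.npy'); print(ik(at(.552,-.0525,.198),tilt(46),k))
go(at(.552,-.0525,.198),tilt(46))"
```

```text
(array([-0.18577697, -0.14845791, -0.91046141,  0.07577347,  0.25385822,
       -0.27201647]), np.float64(8.305122188017436e-12), np.float64(3.857585976032576e-11))
travel [-0.055, -0.21, 0.619] rot [0.001, -0.371, 0.001] rows>= 3
end [0.5522 0.0495 0.198 ]
```

```bash
python3 -m pendant '[{"travel":[-0.055,-0.21,0.3],"rot":[0,-0.371,0],"fingers":0.03},{"travel":[-0.055,-0.21,0.619],"rot":[0,-0.371,0],"fingers":0.03},{"travel":[-0.055,-0.21,0.619],"rot":[0,-0.371,0],"fingers":0.03},{"travel":[-0.055,-0.21,0.619],"rot":[0,-0.371,0],"fingers":0.03},{"travel":[-0.055,-0.21,0.619],"rot":[0,-0.371,0],"fingers":0.03}]'
cat > tips.py <<'E'
from h import *
import sys
log(); s=env.get_state(); r=R.from_quat(s['orientation'],scalar_first=True); print(np.degrees((tilt(46).inv()*r).magnitude()), s['finger_gap'])
tag=sys.argv[1]
for n in ("scene","top"):
    im,d=env.read_camera(n); cv2.imwrite(f"pics/{n}{tag}.png",im); np.save(f"{n}_d{tag}.npy",d)
    P=maskpts(n,d>0,d); T=r.inv().apply(P-s['tcp_pos'])*1000
    for sg in (-1,1):
        m=(abs(T[:,0])<20)&(sg*T[:,1]>12)&(sg*T[:,1]<50)&(T[:,2]>-40)&(T[:,2]<40); q=T[m]
        print(n,sg,m.sum(),"z max",np.percentile(q[:,2],[50,90,97,100]).round(1) if len(q) else '', "y",np.percentile(q[:,1],[3,50,97]).round(1) if len(q) else '', "x",np.percentile(q[:,0],[3,97]).round(1) if len(q) else '')
    print(proj(n,[s['tcp_pos'],s['tcp_pos']+r.apply([0,0,.019])]).round(0).tolist())
E
python3 tips.py a
python3 - <<'E'
import cv2
a=cv2.imread("pics/scenea.png")[90:250,220:420];a=cv2.resize(a,None,fx=3.75,fy=3.75,interpolation=cv2.INTER_CUBIC);cv2.imwrite("pics/g1.png",a)
E
```

```text
clock: 4.0
tcp_pos: [0.5468, 0.0486, 0.196]
orientation: [0.374, -0.084, 0.923, 0.035]
wrist_force: [-0.6, 0.4, -0.4]
finger_gap: 0.0441
grip_force: 0.0
[-0.191 -0.161 -0.924  0.074  0.258 -0.274] [0.5468 0.0486 0.196 ]
0.14482962052816004 0.044066546695585664
scene -1 76 z max [-28.4   5.3  13.3  17.6] y [-46.8 -32.1 -25.4] x [-6.  14.2]
scene 1 70 z max [-7.6 12.  14.8 18.8] y [19.3 21.8 45.5] x [-4.3 14.4]
[[319.0, 154.0], [322.0, 157.0]]
top -1 91 z max [-31.2   3.6   9.5  13.5] y [-49.  -34.9 -24.8] x [-15.6   6.1]
top 1 95 z max [-32.4   1.7   8.4  12.6] y [19.3 30.6 47.4] x [-15.7   6.4]
[[292.0, 161.0], [292.0, 158.0]]
```

View pics/g1.png

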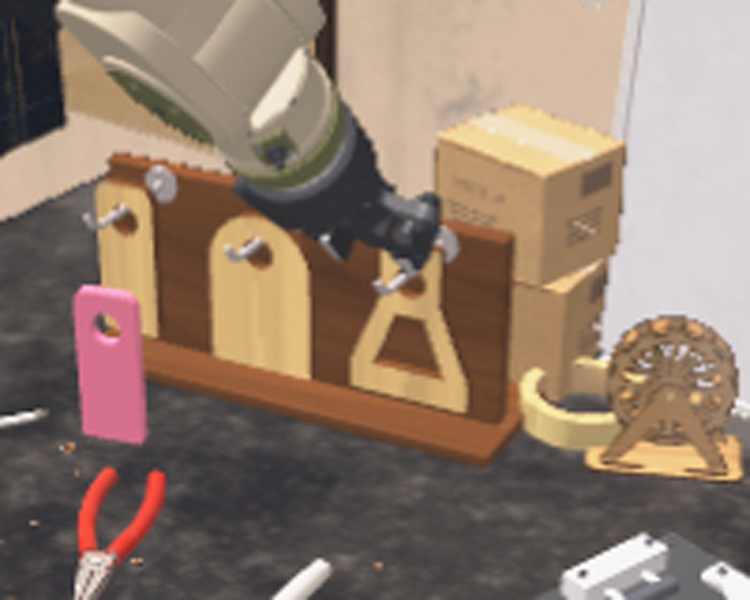

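The picture shows the gripper leaning in above the A-frame's head, with the hook rod between the fingers' planes (crop pixel about 400,260) and the arch plate clear. The fingertips measure about 16 mm ahead of the TCP at 44 mm opening.

```bash
python3 -c "
from h import *
log(); print(env.get_state()['qvel'].round(3)); go(at(.5975,-.0525,.152),tilt(46))"
```

```text
[-0.191 -0.16  -0.913  0.08   0.257 -0.275] [0.5504 0.048  0.2   ]
[ 0.007  0.011  0.068  0.028 -0.003  0.   ]
travel [-0.005, 0.01, 0.563] rot [-0.002, 0.004, 0.0] rows>= 2
end [0.597  0.0578 0.152 ]
```

```bash
python3 -m pendant '[{"travel":[0,0,0],"rot":[0,0,0],"fingers":0.5},{"travel":[0,0,0.05],"rot":[0,0,0],"fingers":0.5},{"travel":[0,0,0.15],"rot":[0,0,0],"fingers":0.5},{"travel":[0,0,0.27],"rot":[0,0,0],"fingers":0.5},{"travel":[0,0,0.38],"rot":[0,0,0],"fingers":0.5},{"travel":[0,0,0.48],"rot":[0,0,0],"fingers":0.5},{"travel":[0,0,0.54],"rot":[0,0,0],"fingers":0.5},{"travel":[0,0,0.54],"rot":[0,0,0],"fingers":0.5},{"travel":[0,0,0.54],"rot":[0,0,0],"fingers":0.5},{"travel":[0,0,0.54],"rot":[0,0,0],"fingers":0.5}]'; python3 tips.py b;  python3 -c "
from h import *
log(); go(at(.5975,-.0525,.152),tilt(46))"
```

```text
clock: 5.1
tcp_pos: [0.595, 0.0564, 0.1529]
orientation: [0.374, -0.085, 0.923, 0.034]
wrist_force: [-0.3, -0.7, 0.5]
finger_gap: 0.0643
grip_force: 0.0
[-0.148  0.017 -0.907 -0.096  0.228 -0.243] [0.595  0.0564 0.1529]
0.1444853859596236 0.06432707528004347
scene -1 96 z max [ 5.8 34.9 38.1 39.6] y [-47.2 -23.8 -12.9] x [-13.4  18.1]
scene 1 85 z max [13.  34.1 35.9 38.6] y [13.2 25.8 37.5] x [-5.  18.4]
[[328.0, 162.0], [330.0, 165.0]]
top -1 78 z max [-11.   31.8  35.   38.6] y [-47.9 -38.2 -13.9] x [-16.   14.8]
top 1 96 z max [-8.6 33.9 37.2 39.7] y [13.4 33.1 47.7] x [-18.6  16.4]
[[290.0, 147.0], [290.0, 144.0]]
[-0.148  0.017 -0.907 -0.096  0.228 -0.243] [0.5949 0.0564 0.1531]
travel [-0.008, 0.008, 0.02] rot [-0.001, 0.003, 0.0] rows>= 1
end [0.5971 0.0578 0.152 ]
```

```bash
python3 -m pendant '[{"travel":[-0.008,0.008,0.02],"rot":[0,0,0],"fingers":0.5},{"travel":[-0.008,0.008,0.02],"rot":[0,0,0],"fingers":0.2},{"travel":[-0.008,0.008,0.02],"rot":[0,0,0],"fingers":0},{"travel":[-0.008,0.008,0.02],"rot":[0,0,0],"fingers":-0.3},{"travel":[-0.008,0.008,0.02],"rot":[0,0,0],"fingers":-0.3},{"travel":[-0.008,0.008,0.02],"rot":[0,0,0],"fingers":-0.3},{"travel":[-0.008,0.008,0.02],"rot":[0,0,0],"fingers":-0.3},{"travel":[-0.008,0.008,0.02],"rot":[0,0,0],"fingers":-0.3}]' 60; python3 tips.py c
python3 - <<'E'
import cv2
a=cv2.imread("pics/scenec.png")[120:220,270:400];a=cv2.resize(a,None,fx=6,fy=6,interpolation=cv2.INTER_CUBIC);cv2.imwrite("pics/g2.png",a)
E
```

```text
clock: 6.0
tcp_pos: [0.5974, 0.058, 0.152]
orientation: [0.374, -0.085, 0.923, 0.034]
wrist_force: [-0.7, 1.8, 4.3]
finger_gap: 0.0413
grip_force: 60.0
[-0.144  0.024 -0.904 -0.101  0.226 -0.24 ] [0.5974 0.058  0.152 ]
0.1810581716379639 0.041294331935877296
scene -1 110 z max [-0.7 32.7 37.7 39.9] y [-41.6 -28.2 -13.5] x [-2.5 18.6]
scene 1 76 z max [ 2.2 32.4 36.4 37.6] y [12.4 19.5 41. ] x [-2.1 18.9]
[[328.0, 162.0], [330.0, 165.0]]
top -1 104 z max [-26.4  17.1  28.8  35.4] y [-45.6 -31.9 -13.5] x [-12.3  12.9]
top 1 104 z max [-27.5  10.5  25.9  34.6] y [13.3 28.3 43.7] x [-17.6  10.4]
[[290.0, 147.0], [289.0, 143.0]]
```

View pics/g2.png

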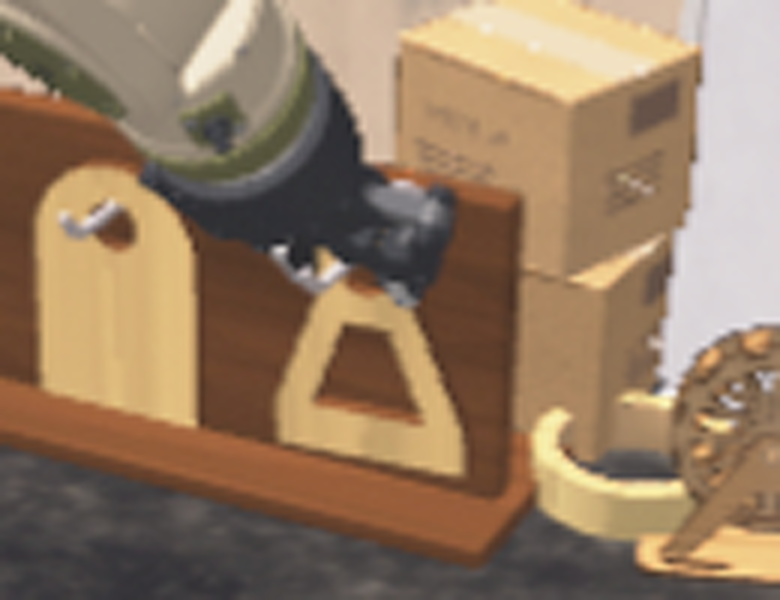

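Grip shows 60 N at 41 mm. The frame's head is between the pads, and it is still on the hook (crop pixel about 340,275). Next: lift 15 mm.

```bash
python3 -m pendant '[{"travel":[-0.03,0,-0.03],"rot":[0,0,0],"fingers":-0.3},{"travel":[-0.06,0,-0.06],"rot":[0,0,0],"fingers":-0.3},{"travel":[-0.087,0,-0.09],"rot":[0,0,0],"fingers":-0.3},{"travel":[-0.087,0,-0.09],"rot":[0,0,0],"fingers":-0.3},{"travel":[-0.087,0,-0.09],"rot":[0,0,0],"fingers":-0.3}]'
python3 - <<'E'
from h import *
im,d=env.read_camera("scene"); o=env.outline_of("scene","side_frame")
for k in o[:2]:
    P=maskpts("scene",k['mask'],d); q=P[abs(P@NX-.608)<.012]
    u,S,v=np.linalg.svd(q-q.mean(0),full_matrices=False); print(k['conf'],len(q),"n",v[2].round(3),"front",np.median(q@NX).round(4),"zmin",np.percentile(q[:,2],2).round(4))
    for a,b in ((.06,.08),(.08,.10),(.10,.12)):
        l=(q@NY)[(q[:,2]>a)&(q[:,2]<b)]; print(np.percentile(l,[2,98]).round(4) if len(l)>3 else '')
E
```

```text
clock: 6.6
tcp_pos: [0.5969, 0.0577, 0.1665]
orientation: [0.374, -0.085, 0.923, 0.034]
wrist_force: [0.1, 0.4, 0.1]
finger_gap: 0.041
grip_force: 60.3
0.84 544 n [0.982 0.187 0.003] front 0.6082 zmin 0.0641
[-0.1028 -0.0163]
[-0.1023 -0.017 ]
[-0.0961 -0.0226]
```

```bash
cat > where.py <<'E'
from h import *
s=env.get_state(); print("tcp l",(s['tcp_pos']@NY).round(4),s['wrist_force'].round(2))
for n in ("scene","top"):
    im,d=env.read_camera(n); cv2.imwrite(f"pics/{n}_w.png",im)
    for nm in ("side_frame","arch_plate"):
        o=env.outline_of(n,nm)
        if not o: print(n,nm,"none"); continue
        k=o[0]; P=maskpts(n,k['mask'],d); m=np.median(P@NX); q=P[abs(P@NX-m)<.008]; 
        print(n,nm,round(k['conf'],2),len(q),"front",m.round(4),"z",np.percentile(q[:,2],[1,99]).round(4))
        for a in np.arange(.05,.17,.02):
            l=(q@NY)[(q[:,2]>a)&(q[:,2]<a+.02)]
            if len(l)>6: e=np.percentile(l,[2,98]); print("  ",a.round(2),e.round(4),e.mean().round(4))
E
python3 where.py
python3 - <<'E'
import cv2
a=cv2.imread("pics/scene_w.png")[130:220,280:400];a=cv2.resize(a,None,fx=6,fy=6,interpolation=cv2.INTER_CUBIC);cv2.imwrite("pics/g3.png",a)
E
```

```text
tcp l -0.0525 [-0.19  0.4   0.16]
scene side_frame 0.75 566 front 0.6083 z [0.0623 0.1531]
   0.05 [-0.1037 -0.0183] -0.061
   0.07 [-0.1033 -0.0165] -0.0599
   0.09 [-0.1011 -0.0208] -0.061
   0.11 [-0.0911 -0.0273] -0.0592
   0.13 [-0.0813 -0.0332] -0.0573
   0.15 [-0.0434 -0.0335] -0.0384
scene arch_plate 0.8 972 front 0.5998 z [0.0497 0.1676]
   0.05 [0.0234 0.1005] 0.0619
   0.07 [0.023  0.1013] 0.0622
   0.09 [0.0223 0.101 ] 0.0617
   0.11 [0.0228 0.1044] 0.0636
   0.13 [0.0252 0.1006] 0.0629
   0.15 [0.0336 0.0931] 0.0633
top side_frame 0.59 157 front 0.6091 z [0.0805 0.1879]
   0.07 [-0.0719 -0.0375] -0.0547
   0.11 [-0.072  -0.0363] -0.0542
   0.13 [-0.0719 -0.0343] -0.0531
   0.15 [-0.0731 -0.0366] -0.0549
top arch_plate 0.63 363 front 0.6005 z [0.053 0.17 ]
   0.05 [0.0241 0.1007] 0.0624
   0.07 [0.0242 0.1004] 0.0623
   0.09 [0.0231 0.1015] 0.0623
   0.11 [0.0232 0.1003] 0.0617
   0.13 [0.0245 0.1009] 0.0627
   0.15 [0.0315 0.0928] 0.0621
```

View pics/g3.png

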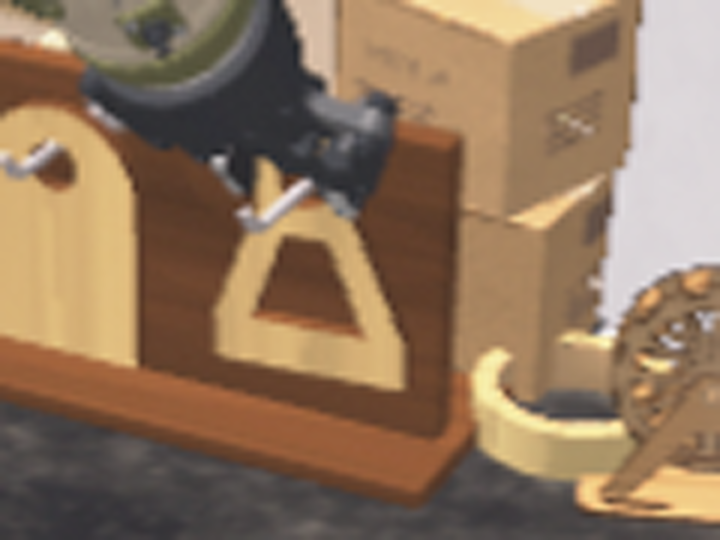

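The frame is up about 15 mm and the rod still runs through the hole (crop pixel about 300,190). The foot sits about 6 mm to the -y side, so the plate has rolled slightly in the grip. I'll pull straight out with a 3 mm correction.

```bash
python3 -m pendant '[{"travel":[0.0,0.025,0.0],"rot":[0,0,0],"fingers":-0.3},{"travel":[0.06,0.025,-0.058],"rot":[0,0,0],"fingers":-0.3},{"travel":[0.12,0.025,-0.116],"rot":[0,0,0],"fingers":-0.3},{"travel":[0.18,0.025,-0.174],"rot":[0,0,0],"fingers":-0.3},{"travel":[0.24,0.025,-0.232],"rot":[0,0,0],"fingers":-0.3},{"travel":[0.30,0.025,-0.29],"rot":[0,0,0],"fingers":-0.3},{"travel":[0.36,0.025,-0.348],"rot":[0,0,0],"fingers":-0.3},{"travel":[0.42,0.025,-0.405],"rot":[0,0,0],"fingers":-0.3},{"travel":[0.42,0.025,-0.405],"rot":[0,0,0],"fingers":-0.3}]'; python3 where.py
```

```text
clock: 7.9
tcp_pos: [0.526, 0.0479, 0.1657]
orientation: [0.373, -0.085, 0.923, 0.034]
wrist_force: [-0.4, 0.0, -0.4]
finger_gap: 0.0411
grip_force: 60.4
tcp l -0.0492 [-0.38  0.04 -0.4 ]
scene side_frame 0.84 635 front 0.5371 z [0.0628 0.1504]
   0.05 [-0.0986 -0.013 ] -0.0558
   0.07 [-0.0998 -0.0126] -0.0562
   0.09 [-0.097  -0.0165] -0.0567
   0.11 [-0.0873 -0.0255] -0.0564
   0.13 [-0.0784 -0.0308] -0.0546
   0.15 [-0.0411 -0.0313] -0.0362
scene arch_plate 0.65 628 front 0.5994 z [0.0486 0.1236]
   0.05 [0.0234 0.1016] 0.0625
   0.07 [0.0225 0.1019] 0.0622
   0.09 [0.0233 0.1   ] 0.0617
   0.11 [0.0319 0.1014] 0.0666
top side_frame 0.67 203 front 0.5399 z [0.0642 0.1886]
   0.07 [-0.0719 -0.0315] -0.0517
   0.09 [-0.0974 -0.0331] -0.0652
   0.11 [-0.0885 -0.0312] -0.0598
   0.13 [-0.0698 -0.0321] -0.051
   0.15 [-0.0699 -0.0335] -0.0517
top arch_plate 0.88 349 front 0.6004 z [0.0524 0.1715]
   0.05 [0.0283 0.0959] 0.0621
   0.07 [0.0227 0.0986] 0.0606
   0.09 [0.0227 0.1002] 0.0615
   0.11 [0.0231 0.0999] 0.0615
   0.13 [0.024  0.0989] 0.0614
   0.15 [0.0313 0.0929] 0.0621
```

```bash
cat >> h.py <<'E'
NYAW=np.radians(74.53); NO=np.array([.5237,-.2332,0]); EX=np.array([np.cos(NYAW),np.sin(NYAW),0]); EY=np.array([-EX[1],EX[0],0]); EZ=np.array([0,0,1.])
def nestR(t,yaw=0,roll=0):
    c,s=np.cos(np.radians(t)),np.sin(np.radians(t)); tz=-c*EZ+s*EX; tx=c*EX+s*EZ
    return R.from_rotvec(EZ*np.radians(yaw))*R.from_matrix(np.c_[tx,np.cross(tz,tx),tz])
# plate corners in plate axes (x normal toward robot=-NX when hanging -> here use [n=-into, width, z])
PC=np.array([[n,w,z] for n in (-.0045,.0045) for w,z in ((-.045,-.092),(.045,-.092),(-.022,.028),(.022,.028))])
E
python3 - <<'E'
from h import *
from scipy.spatial.transform import Slerp
k=np.load('k.npy'); s=env.get_state(); p0=s['tcp_pos']; r0=R.from_quat(s['orientation'],scalar_first=True)
hole=at(.5425,-.0535,.1565); A0=R.from_matrix(np.c_[-NX,-NY,[0,0,1.]])   # plate axes
rel=r0.inv().apply(hole-p0); relR=r0.inv()*A0; print("hole in tool mm",(rel*1000).round(1))
W=[(p0,r0),(np.array([.515,.0,.20]),r0),(np.array([.50,-.09,.21]),r0*R.from_rotvec([0,0,0])),(np.array([.50,-.25,.17]),nestR(46))]
q=s['joint_pos']
for (pa,ra),(pb,rb) in zip(W,W[1:]):
    S=Slerp([0,1],R.concatenate([ra,rb]))
    for f in np.linspace(0,1,7)[1:]:
        p=pa+f*(pb-pa); r=S(f); q,e,w=ik(p,r,k,q); C=r.apply(relR.apply(PC)+rel)+p
        print(f.round(2),q.round(2),e.round(4),w.round(3),"minz",C[:,2].min().round(3),"maxNX",(C@NX).max().round(3),"maxx",C[:,0].max().round(3))
E
```

```text
hole in tool mm [-3.6 -4.  17.3]
0.17 [-0.23 -0.16 -1.    0.    0.28 -0.31] 0.0 0.0 minz 0.07 maxNX 0.543 maxx 0.554
0.33 [-0.26 -0.18 -0.99  0.03  0.3  -0.33] 0.0 0.0 minz 0.076 maxNX 0.54 maxx 0.551
0.5 [-0.28 -0.19 -0.98  0.06  0.32 -0.35] 0.0 0.0 minz 0.081 maxNX 0.536 maxx 0.549
0.67 [-0.31 -0.21 -0.98  0.09  0.33 -0.37] 0.0 0.0 minz 0.087 maxNX 0.533 maxx 0.547
0.83 [-0.33 -0.22 -0.96  0.12  0.35 -0.39] 0.0 0.0 minz 0.092 maxNX 0.529 maxx 0.545
1.0 [-0.36 -0.23 -0.95  0.16  0.37 -0.41] 0.0 0.0 minz 0.098 maxNX 0.525 maxx 0.543
0.17 [-0.41 -0.23 -0.95  0.18  0.4  -0.45] 0.0 0.0 minz 0.1 maxNX 0.52 maxx 0.54
0.33 [-0.45 -0.23 -0.94  0.2   0.43 -0.49] 0.0 0.0 minz 0.101 maxNX 0.515 maxx 0.538
0.5 [-0.5  -0.23 -0.93  0.23  0.46 -0.53] 0.0 0.0 minz 0.103 maxNX 0.51 maxx 0.535
0.67 [-0.55 -0.23 -0.92  0.26  0.48 -0.57] 0.0 0.0 minz 0.105 maxNX 0.505 maxx 0.533
0.83 [-0.59 -0.22 -0.9   0.28  0.51 -0.61] 0.0 0.0 minz 0.106 maxNX 0.499 maxx 0.53
1.0 [-0.63 -0.21 -0.89  0.31  0.53 -0.65] 0.0 0.0 minz 0.108 maxNX 0.494 maxx 0.528
0.17 [-0.64 -0.11 -0.72  0.54  0.46 -0.38] 0.0 0.0 minz 0.091 maxNX 0.496 maxx 0.523
0.33 [-0.67  0.03 -0.54  0.77  0.44 -0.12] 0.0 0.0 minz 0.086 maxNX 0.494 maxx 0.529
0.5 [-0.72  0.18 -0.36  1.    0.45  0.11] 0.0 0.0 minz 0.092 maxNX 0.492 maxx 0.53
0.67 [-0.78  0.35 -0.18  1.22  0.49  0.33] 0.0 0.0 minz 0.107 maxNX 0.503 maxx 0.53
0.83 [-0.85  0.51 -0.02  1.41  0.54  0.54] 0.0 0.0 minz 0.128 maxNX 0.515 maxx 0.548
1.0 [-0.91  0.66  0.12  1.59  0.61  0.75] 0.0 0.0 minz 0.151 maxNX 0.527 maxx 0.567
```

Run:
```python
from h import *
s=env.get_state(); r=R.from_quat(s['orientation'],scalar_first=True); p=s['tcp_pos']
for a,b in ((p,[.515,0,.20]),([.515,0,.2],[.50,-.09,.21])): print((r.inv().apply(np.array(b)-a)/.12).round(3))
print("then"); go(np.array([.50,-.25,.17]),nestR(46),(np.array([.50,-.09,.21]),r))
```

```text
[-0.065 -0.373 -0.326]
[ 0.129 -0.715 -0.24 ]
then
travel [0.193, -0.62, 0.033] rot [-0.016, 0.434, 0.98] rows>= 8
travel [-0.437, -0.478, -0.039] rot [-0.016, 0.434, 0.98] rows>= 8
travel [-0.066, 0.012, -0.035] rot [-0.002, 0.05, 0.113] rows>= 1
end [ 0.5  -0.25  0.17]
```

```bash
python3 -m pendant '[{"travel":[-0.03,-0.18,-0.16],"rot":[0,0,0],"fingers":-0.3},{"travel":[-0.065,-0.373,-0.326],"rot":[0,0,0],"fingers":-0.3},{"travel":[-0.03,-0.6,-0.4],"rot":[0,0,0],"fingers":-0.3},{"travel":[0.02,-0.85,-0.5],"rot":[0,0,0],"fingers":-0.3},{"travel":[0.05,-0.98,-0.55],"rot":[0,0,0],"fingers":-0.3},{"travel":[0.05,-0.98,-0.55],"rot":[0,0,0],"fingers":-0.3}]'
python3 - <<'E'
from h import *
log(); go(np.array([.50,-.25,.17]),nestR(46))
E
```

```text
clock: 8.8
tcp_pos: [0.5003, -0.0794, 0.2104]
orientation: [0.374, -0.084, 0.923, 0.033]
wrist_force: [0.1, 0.0, -1.0]
finger_gap: 0.0412
grip_force: 60.7
[-0.602 -0.228 -0.898  0.297  0.512 -0.62 ] [ 0.5003 -0.0794  0.2104]
travel [0.199, -0.662, 0.031] rot [-0.016, 0.436, 0.98] rows>= 8
travel [-0.468, -0.506, -0.05] rot [-0.016, 0.437, 0.98] rows>= 8
travel [-0.068, 0.012, -0.036] rot [-0.002, 0.049, 0.11] rows>= 1
end [ 0.5    -0.25    0.1699]
```

```bash
python3 -m pendant '[{"travel":[0.03,-0.08,0.0],"rot":[-0.002,0.055,0.12],"fingers":-0.3},{"travel":[0.05,-0.16,0.01],"rot":[-0.004,0.11,0.24],"fingers":-0.3},{"travel":[0.08,-0.25,0.01],"rot":[-0.006,0.165,0.37],"fingers":-0.3},{"travel":[0.1,-0.33,0.015],"rot":[-0.008,0.22,0.49],"fingers":-0.3},{"travel":[0.13,-0.41,0.02],"rot":[-0.01,0.27,0.61],"fingers":-0.3},{"travel":[0.15,-0.5,0.02],"rot":[-0.012,0.33,0.74],"fingers":-0.3},{"travel":[0.18,-0.58,0.03],"rot":[-0.014,0.38,0.86],"fingers":-0.3},{"travel":[0.199,-0.662,0.031],"rot":[-0.016,0.436,0.98],"fingers":-0.3},{"travel":[0.199,-0.662,0.031],"rot":[-0.016,0.436,0.98],"fingers":-0.3}]'
python3 -m pendant '[{"travel":[-0.06,-0.06,0.0],"rot":[-0.002,0.055,0.12],"fingers":-0.3},{"travel":[-0.12,-0.12,-0.01],"rot":[-0.004,0.11,0.24],"fingers":-0.3},{"travel":[-0.17,-0.19,-0.02],"rot":[-0.006,0.165,0.37],"fingers":-0.3},{"travel":[-0.23,-0.25,-0.025],"rot":[-0.008,0.22,0.49],"fingers":-0.3},{"travel":[-0.29,-0.31,-0.03],"rot":[-0.01,0.27,0.61],"fingers":-0.3},{"travel":[-0.35,-0.38,-0.04],"rot":[-0.012,0.33,0.74],"fingers":-0.3},{"travel":[-0.41,-0.44,-0.045],"rot":[-0.014,0.38,0.86],"fingers":-0.3},{"travel":[-0.468,-0.506,-0.05],"rot":[-0.016,0.437,0.98],"fingers":-0.3},{"travel":[-0.468,-0.506,-0.05],"rot":[-0.016,0.437,0.98],"fingers":-0.3}]'
python3 - <<'E'
from h import *
log(); go(np.array([.512,-.265,.115]),nestR(46))
E
```

```text
clock: 9.7
tcp_pos: [0.5013, -0.1588, 0.1892]
orientation: [0.098, 0.368, 0.903, 0.2]
wrist_force: [-0.0, 0.5, -0.2]
finger_gap: 0.0414
grip_force: 60.7
clock: 10.6
tcp_pos: [0.4998, -0.2388, 0.1684]
orientation: [-0.207, 0.706, 0.605, 0.304]
wrist_force: [0.7, -0.4, -1.2]
finger_gap: 0.0413
grip_force: 60.7
[-0.886  0.616  0.085  1.54   0.589  0.683] [ 0.4998 -0.2388  0.1684]
travel [-0.453, 0.106, 0.198] rot [-0.007, 0.046, 0.109] rows>= 2
end [ 0.512 -0.265  0.115]
```

Run:
```python
from h import *
go(NO-.0412*EX-.004*EY+[0,0,.078],nestR(46))
```

```text
travel [-0.714, 0.133, 0.38] rot [-0.007, 0.046, 0.109] rows>= 2
end [ 0.5165 -0.274   0.078 ]
```

```bash
python3 -m pendant '[{"travel":[-0.2,0.04,0.1],"rot":[-0.007,0.046,0.109],"fingers":-0.3},{"travel":[-0.4,0.08,0.2],"rot":[-0.007,0.046,0.109],"fingers":-0.3},{"travel":[-0.6,0.12,0.3],"rot":[-0.007,0.046,0.109],"fingers":-0.3},{"travel":[-0.714,0.133,0.38],"rot":[-0.007,0.046,0.109],"fingers":-0.3},{"travel":[-0.714,0.133,0.38],"rot":[-0.007,0.046,0.109],"fingers":-0.3},{"travel":[-0.714,0.133,0.38],"rot":[-0.007,0.046,0.109],"fingers":-0.3}]'
python3 - <<'E'
from h import *
log()
for n in ("top","scene"):
    im,d=env.read_camera(n); cv2.imwrite(f"pics/{n}_n.png",im); np.save(f"{n}_dn.npy",d)
    o=env.outline_of(n,"side_frame")
    for i,k in enumerate(o[:2]):
        P=maskpts(n,k['mask'],d); q=P[(P[:,2]>.03)&(P[:,2]<.12)]
        for _ in range(5):
            c=q.mean(0); v=np.linalg.svd(q-c,full_matrices=False)[2]; e=(q-c)@v[2]; q=q[abs(e)<max(.002,2*e.std())]
        nn=v[2]*np.sign(v[2][2]); print(n,round(k['conf'],2),len(q),"c in nest",np.round([(q.mean(0)-NO)@EX,(q.mean(0)-NO)@EY,q.mean(0)[2]],4),"normal nest",np.round([nn@EX,nn@EY,nn[2]],3),e.std().round(4))
        np.save(f"{n}_mk{i}.npy",k['mask'])
a=cv2.imread("pics/top_n.png")[130:240,320:450];cv2.imwrite("pics/n1.png",cv2.resize(a,None,fx=5.4,fy=5.4,interpolation=cv2.INTER_CUBIC))
E
```

```text
clock: 11.2
tcp_pos: [0.517, -0.2725, 0.0817]
orientation: [-0.235, 0.732, 0.559, 0.311]
wrist_force: [0.5, -0.2, 0.1]
finger_gap: 0.0412
grip_force: 60.7
[-0.912  0.785  0.137  1.475  0.613  0.746] [ 0.517  -0.2725  0.0817]
top 0.8 254 c in nest [ 0.041  -0.0081  0.069 ] normal nest [0.012 0.012 1.   ] 0.0018
scene 0.94 531 c in nest [0.0226 0.0042 0.0683] normal nest [-0.004  0.015  1.   ] 0.0017
scene 0.31 1646 c in nest [ 0.379  -0.0217  0.0745] normal nest [-0.44   0.898  0.001] 0.002
```

View pics/n1.png

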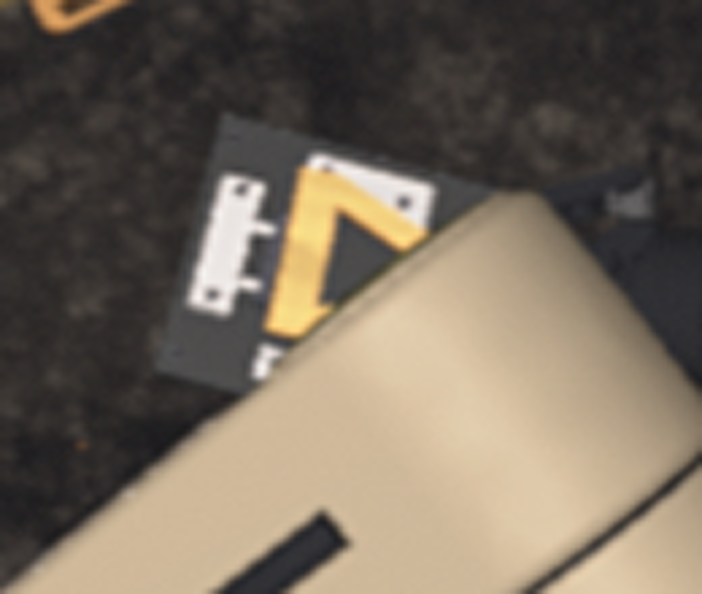

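The top view shows the frame's foot edge beside the pusher (crop pixels 305,170 to 270,330), with the head hidden under the arm. Next I'll fit the plate outline in both cameras.

```bash
cat > fit.py <<'E'
from h import *
OUT=np.array([(60,-45),(60,45),(38,45),(-18,22),(-60,22),(-60,-22),(-18,-22),(38,-45)])-[-32,0]  # mm about the hole, nest axes
def ns(p): return np.array([(p-NO)@EX,(p-NO)@EY,p[2]])
def fit(n,im,d,z,nrm=(0,0),x0=(-32,0,0)):
    """top face outline fit; z top face height at hole; nrm: slopes dz/dx, dz/dy. returns x,y mm, yaw deg in nest frame"""
    f=im.astype(float); al=np.clip((f[...,2]-f[...,0]-25)/85,0,1)
    def poly(x,pts_):
        c,s=np.cos(np.radians(x[2])),np.sin(np.radians(x[2])); q=pts_@np.array([[c,s],[-s,c]])
        W=NO+np.outer((q[:,0]+x[0])/1000,EX)+np.outer((q[:,1]+x[1])/1000,EY); W[:,2]=z+(q[:,0]*nrm[0]+q[:,1]*nrm[1])/1000
        return proj(n,W)
    def ras(uv,K=8):
        o=uv.mean(0).astype(int)-64; m=np.zeros((128*K,128*K),np.uint8); cv2.fillPoly(m,[np.round(((uv-o+.5)*K-.5)*16).astype(np.int32)],255,shift=4)
        full=np.zeros(im.shape[:2]); a=cv2.resize(m,(128,128),interpolation=cv2.INTER_AREA)/255.
        y0,x0_=o[1],o[0]; yy=slice(max(y0,0),min(y0+128,400)); xx=slice(max(x0_,0),min(x0_+128,640)); full[yy,xx]=a[yy.start-y0:yy.stop-y0,xx.start-x0_:xx.stop-x0_]; return full
    m,ff,r,t=cam(n); dep=(r.apply(NO+[0,0,z])+t)[2]
    occ=((d>0)&(d<dep-.04)).astype(np.uint8)
    # robot = beige/dark nearer pixels
    P=pts(n,np.stack(np.meshgrid(np.arange(640),np.arange(400)),-1).reshape(-1,2),d.ravel()).reshape(400,640,3)
    occ=((P[...,2]>z+.012)&(d>0)).astype(np.uint8); occ=cv2.dilate(occ,np.ones((5,5)))
    WIN=np.array([(72,-30),(72,30),(60,30),(14,14),(14,-14),(60,-30)])*1.
    def cost(x):
        u=poly(x,OUT); A=ras(u); Wd=ras(poly(x,WIN))>.01
        B=cv2.GaussianBlur(A,(0,0),.6); near=cv2.dilate((A>0).astype(np.uint8),np.ones((9,9)))>0
        ok=near&~Wd&(occ==0); return ((B-al)**2)[ok].sum()/1.0, ok.sum()
    from scipy.optimize import minimize
    best=None
    for dx in (-5,0,5):
        for dy in (-5,0,5):
            g=minimize(lambda x:cost(x)[0],np.array(x0)+[dx,dy,0],method='Nelder-Mead',options=dict(initial_simplex=np.array(x0)+[dx,dy,0]+np.array([[0,0,0],[4,0,0],[0,4,0],[0,0,4]]),xatol=.02,fatol=.005,maxiter=200))
            if best is None or g.fun<best.fun: best=g
    return best.x.round(2),round(best.fun,2),cost(best.x)[1]
if __name__=="__main__":
    import sys
    s=env.get_state(); x0=ns(s['tcp_pos'])*1000; print("tcp nest",x0.round(1))
    z=float(sys.argv[1])
    for n in ("top","scene"):
        print(n,fit(n,cv2.imread(f"pics/{n}_n.png"),np.load(f"{n}_dn.npy"),z,x0=(-32,0,0)))
E
time python3 fit.py 0.0690
```

```text
tcp nest [-40.7  -4.5  82.4]
top (array([-29.84,  -2.96,   3.2 ]), np.float64(1.26), np.int64(610))
scene (array([-33.31,  -4.43,   6.13]), np.float64(49.48), np.int64(979))
real	0m8.023s
user	0m8.232s
sys	0m0.201s
```

Run:
```python
from h import *
from scipy.optimize import minimize
im=cv2.imread("pics/top0.png"); g=cv2.cvtColor(im,cv2.COLOR_BGR2GRAY).astype(np.float32); al=np.clip((g-95)/130,0,1).astype(np.float32)
X,Y=np.meshgrid(np.arange(-88,56,.5),np.arange(-70,70.1,.5))
def samp(dx,dy,yaw,z=.02):
    c,s=np.cos(np.radians(yaw)),np.sin(np.radians(yaw)); x=c*X-s*Y+dx; y=s*X+c*Y+dy
    W=NO+np.outer(x.ravel()/1000,EX)+np.outer(y.ravel()/1000,EY); W[:,2]=z
    uv=proj("top",W).astype(np.float32); return cv2.remap(al,uv[:,0].reshape(X.shape),uv[:,1].reshape(X.shape),cv2.INTER_LINEAR)
f=lambda p:(lambda a:((a-a[::-1])**2).mean())(samp(0,p[0],p[1]))
b=minimize(f,[0,0],method='Nelder-Mead',options=dict(initial_simplex=[[0,0],[3,0],[0,3]],xatol=.01,fatol=1e-7)); print("dy,yaw",b.x,b.fun,f([0,0]))
a=samp(0,*b.x); st=a[np.abs(Y[:,0])<10].mean(0); 
x=X[0]; m=x<-40; p=st[m]; h=p.max()/2; i=np.nonzero(p>h)[0]; print("stop x half-max",x[m][i[0]],x[m][i[-1]],p.max())
c=a[:,(x>-79)&(x<-61)].mean(1); i=np.nonzero(c>c.max()/2)[0]; print("stop y",Y[i[0],0],Y[i[-1],0])
w=a[:, (x>-9)&(x<-5)].mean(1); i=np.nonzero(w>.4)[0]; print("walls near -7: rows",Y[i[0],0],Y[i[-1],0],[ (Y[j,0],Y[k,0]) for j,k in zip(i,i[1:]) if k-j>1])
w=a[:, (x>42)&(x<48)].mean(1); i=np.nonzero(w>.4)[0]; print("walls 45:",Y[i[0],0],Y[i[-1],0],[ (Y[j,0],Y[k,0]) for j,k in zip(i,i[1:]) if k-j>1])
# wall end x at |y|=35
for sg in (-1,1):
    q=a[np.abs(Y[:,0]-sg*52)<5].mean(0); i=np.nonzero(q>q.max()/2)[0]; print("wall x",x[i[0]],x[i[-1]])
```

```text
dy,yaw [-0.43525609  0.59053674] 0.002677781041711569 0.0054371324
stop x half-max -80.5 -58.5 0.99999785
stop y -16.0 16.0
walls near -7: rows -65.5 65.5 [(np.float64(-26.0), np.float64(27.0))]
walls 45: -66.0 66.0 [(np.float64(-45.5), np.float64(45.0))]
wall x -13.0 55.5
wall x -13.0 55.5
```

```bash
cat >> h.py <<'E'
NO=NO-.000435*EY; NYAW=np.radians(75.12); EX=np.array([np.cos(NYAW),np.sin(NYAW),0]); EY=np.array([-EX[1],EX[0],0])
NR=R.from_matrix(np.c_[EX,EY,EZ])
def plR(yaw=0,th=0,roll=0): # plate attitude in world: nest axes, yaw about z, th = head-up tilt (about +y, +x goes down), roll about x
    return NR*R.from_euler('ZYX',[yaw,th,roll],degrees=True)
def hold(x,y,z,yaw,th=0,roll=0):
    """store the plate-in-tool pose from a measured plate pose (hole centre, mid-thickness, m in nest)"""
    s=env.get_state(); r=R.from_quat(s['orientation'],scalar_first=True); P=NO+NR.apply([x,y,z])
    np.savez('hold.npz',p=r.inv().apply(P-s['tcp_pos']),q=(r.inv()*plR(yaw,th,roll)).as_quat()); print("hole in tool mm",(r.inv().apply(P-s['tcp_pos'])*1000).round(1))
def plate_now():
    h=np.load('hold.npz'); s=env.get_state(); r=R.from_quat(s['orientation'],scalar_first=True)
    P=s['tcp_pos']+r.apply(h['p']); A=NR.inv()*(r*R.from_quat(h['q'])); return NR.inv().apply(P-NO),A.as_euler('ZYX',degrees=True)
def to(Fx,y,zb,th,yaw=0,cmd=None):
    """plate so that foot mid point x=Fx mm, bottom foot corner height zb mm, tilt th; prints the rows"""
    h=np.load('hold.npz'); A=plR(yaw,th); n=A.apply([0,0,1]); t=np.radians(th)
    Fz=zb+4.5*np.cos(t); hole=np.array([Fx-92*np.cos(t),y,Fz+92*np.sin(t)])/1000
    if yaw: hole[1]+=0
    r=A*R.from_quat(h['q']).inv(); p=NO+NR.apply(hole)-r.apply(h['p']); go(p,r); return p,r
E
python3 - <<'E'
from h import *
log(); hold(-.02984,-.0022,.0645,2.6,0.2,0.8); print(*plate_now())
p,r=to(54.5,0,27,8)
print(ik(p,r,np.load('k.npy')))
E
```

```text
[-0.913  0.784  0.138  1.475  0.613  0.746] [ 0.5172 -0.2736  0.0824]
hole in tool mm [-5.3 -1.7 20.2]
[-0.02984 -0.0022   0.0645 ] [2.6 0.2 0.8]
travel [-0.138, -0.025, 0.084] rot [-0.042, -0.13, 0.017] rows>= 1
end [ 0.5133 -0.277   0.0635]
(array([-0.89730754,  0.69159332, -0.01163915,  1.25819056,  0.55260466,
        0.86329909]), np.float64(4.893414444471716e-13), np.float64(1.9282120685459757e-12))
```

Run:
```python
from h import *
hold(-.02984,-.0022,.0645,2.6,0.2,-0.6)
p,r=to(54.5,0,27,8)
```

```text
hole in tool mm [-5.3 -1.7 20.2]
travel [-0.138, -0.021, 0.084] rot [-0.027, -0.13, 0.034] rows>= 1
end [ 0.5138 -0.2771  0.0635]
```

```bash
python3 -m pendant '[{"travel":[-0.05,-0.007,0.03],"rot":[-0.01,-0.05,0.012],"fingers":-0.3},{"travel":[-0.1,-0.014,0.06],"rot":[-0.02,-0.1,0.024],"fingers":-0.3},{"travel":[-0.138,-0.021,0.084],"rot":[-0.027,-0.13,0.034],"fingers":-0.3},{"travel":[-0.138,-0.021,0.084],"rot":[-0.027,-0.13,0.034],"fingers":-0.3},{"travel":[-0.138,-0.021,0.084],"rot":[-0.027,-0.13,0.034],"fingers":-0.3}]'
cat > chk.py <<'E'
from h import *
from fit import fit
log(); im,d=env.read_camera("top"); cv2.imwrite("pics/top_n.png",im)
x,e=plate_now(); th=np.radians(e[1]); print("model plate",(x*1000).round(2),e.round(2))
b=fit("top",im,d,x[2]+.0045/np.cos(th),(-np.tan(th),np.tan(np.radians(e[2]))),x0=(x[0]*1000,x[1]*1000,e[0]))
print("fit (top face)",b,"-> mid hole x",(b[0][0]-4.5*np.sin(th)).round(2))
o=env.outline_of("top","side_frame")
if o:
    P=maskpts("top",o[0]['mask'],d); N=NR.inv().apply(P-NO)*1000; q=N[(N[:,0]>30)&(N[:,0]<75)&(N[:,2]>5)&(N[:,2]<80)]
    A=np.c_[q[:,0]-50,q[:,1],np.ones(len(q))]; c=np.linalg.lstsq(A,q[:,2],rcond=None)[0]; print("top face z at x=50",c[2].round(2),"slopes",c[:2].round(3),len(q),"model",((x[2]*1000+4.5)-(50-x[0]*1000)*np.tan(th)).round(2))
print(env.get_state()['wrist_force'].round(2),env.get_state()['ft_torque'].round(2))
E
python3 chk.py
```

```text
clock: 11.9
tcp_pos: [0.5135, -0.277, 0.063]
orientation: [-0.191, 0.765, 0.556, 0.264]
wrist_force: [0.3, -0.0, -0.2]
finger_gap: 0.0413
grip_force: 60.7
[-0.892  0.703  0.019  1.291  0.544  0.879] [ 0.5135 -0.277   0.063 ]
model plate [-36.72   0.21  43.58] [0.01 7.88 0.05]
fit (top face) (array([-37.99,  -0.3 ,  -0.  ]), np.float64(0.63), np.int64(406)) -> mid hole x -38.61
top face z at x=50 0.0 slopes [0. 0.] 0 model 36.07
[ 0.17 -0.35 -1.09] [-0.65  0.24 -0.02]
```

Run:
```python
from h import *
to(55.3,0,17,8); print(); to(55.3,0,12.5,8)
```

```text
travel [-0.039, 0.001, 0.064] rot [-0.001, -0.002, -0.001] rows>= 1
end [ 0.5139 -0.2764  0.0535]

travel [-0.062, 0.001, 0.094] rot [-0.001, -0.002, -0.001] rows>= 1
end [ 0.5139 -0.2763  0.049 ]
```

```bash
python3 -m pendant '[{"travel":[-0.013,0,0.021],"rot":[0,0,0],"fingers":-0.3},{"travel":[-0.026,0,0.042],"rot":[0,0,0],"fingers":-0.3},{"travel":[-0.039,0,0.064],"rot":[0,0,0],"fingers":-0.3},{"travel":[-0.039,0,0.064],"rot":[0,0,0],"fingers":-0.3},{"travel":[-0.039,0,0.064],"rot":[0,0,0],"fingers":-0.3}]'; python3 chk.py;  python3 -m pendant '[{"travel":[-0.008,0,0.01],"rot":[0,0,0],"fingers":-0.3},{"travel":[-0.016,0,0.02],"rot":[0,0,0],"fingers":-0.3},{"travel":[-0.022,0,0.028],"rot":[0,0,0],"fingers":-0.3},{"travel":[-0.022,0,0.028],"rot":[0,0,0],"fingers":-0.3},{"travel":[-0.022,0,0.028],"rot":[0,0,0],"fingers":-0.3}]'; python3 chk.py
```

```text
clock: 12.5
tcp_pos: [0.5136, -0.2759, 0.0529]
orientation: [-0.192, 0.765, 0.555, 0.264]
wrist_force: [-0.2, -0.4, -0.5]
finger_gap: 0.0414
grip_force: 60.7
[-0.89   0.713  0.01   1.272  0.544  0.881] [ 0.5136 -0.2759  0.0529]
model plate [-35.53   0.36  33.8 ] [-0.    7.88  0.11]
fit (top face) (array([-36.73,   0.19,   0.11]), np.float64(0.62), np.int64(379)) -> mid hole x -37.35
top face z at x=50 26.37 slopes [-0.111 -0.005] 134 model 26.46
[ 0.41 -0.5  -1.11] [-0.6   0.19 -0.  ]
clock: 13.1
tcp_pos: [0.5137, -0.276, 0.0489]
orientation: [-0.192, 0.765, 0.555, 0.264]
wrist_force: [0.1, 0.2, -0.5]
finger_gap: 0.0415
grip_force: 60.7
[-0.89   0.717  0.006  1.264  0.544  0.881] [ 0.5137 -0.276   0.0489]
model plate [-35.53   0.32  29.71] [-0.    7.89  0.1 ]
fit (top face) (array([-36.77,  -0.45,  -0.06]), np.float64(0.65), np.int64(380)) -> mid hole x -37.39
top face z at x=50 20.21 slopes [-0.036 -0.042] 67 model 22.36
[ 0.57  0.89 -0.09] [-0.5   0.17  0.05]
```

Run:
```python
from h import *
to(62.3,0,12.5,8)
```

```text
travel [0.045, -0.001, 0.035] rot [-0.001, -0.002, -0.001] rows>= 1
end [ 0.5157 -0.2695  0.0489]
```

```bash
python3 -m pendant '[{"travel":[0.011,0,0.009],"rot":[0,0,0],"fingers":-0.3},{"travel":[0.022,0,0.018],"rot":[0,0,0],"fingers":-0.3},{"travel":[0.033,0,0.027],"rot":[0,0,0],"fingers":-0.3},{"travel":[0.045,0,0.035],"rot":[0,0,0],"fingers":-0.3},{"travel":[0.045,0,0.035],"rot":[0,0,0],"fingers":-0.3},{"travel":[0.045,0,0.035],"rot":[0,0,0],"fingers":-0.3}]'; python3 chk.py
python3 - <<'E'
from h import *
for i in range(4):
    env.read_camera("scene"); print(NR.inv().apply(env.get_state()['wrist_force']).round(2))
im,d=env.read_camera("scene"); a=im[215:320,340:470]; cv2.imwrite("pics/p1.png",cv2.resize(a,None,fx=5.6,fy=5.6,interpolation=cv2.INTER_CUBIC))
E
```

```text
clock: 13.8
tcp_pos: [0.5157, -0.2697, 0.0489]
orientation: [-0.192, 0.765, 0.556, 0.264]
wrist_force: [-1.2, -3.6, -0.4]
finger_gap: 0.0411
grip_force: 60.9
[-0.881  0.71  -0.005  1.254  0.547  0.891] [ 0.5157 -0.2697  0.0489]
model plate [-2.896e+01 -2.000e-02  2.966e+01] [-0.    7.92  0.1 ]
fit (top face) (array([-30.5 ,  -1.72,   0.65]), np.float64(0.68), np.int64(372)) -> mid hole x -31.12
top face z at x=50 23.82 slopes [-0.081  0.015] 145 model 23.19
[-2.16 -2.18  0.46] [-0.85  0.45  0.17]
[-2.76  1.52 -0.42]
[-2.58  1.6   0.43]
[-3.27  1.44  0.45]
[-2.37  0.8   1.01]
```

View pics/p1.png

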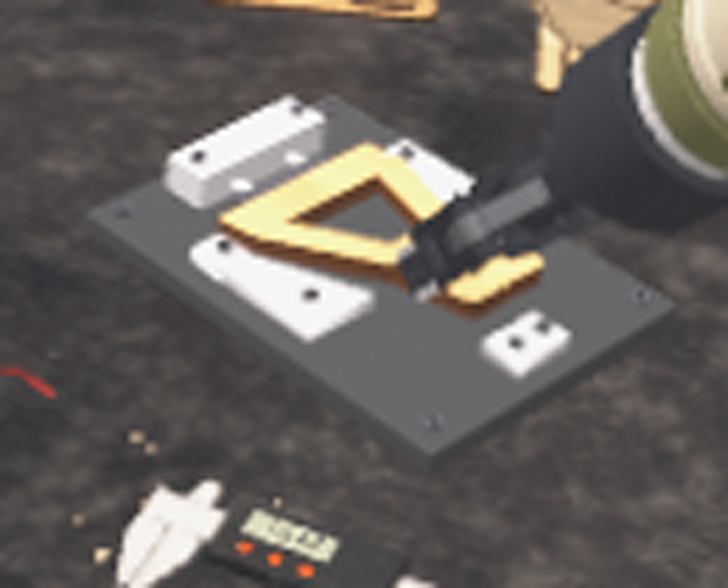

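The scene view shows the foot down between the walls and against the pusher, with the head still raised above the stop (crop pixel about 525,340). The wrist reads about 2.7 N along nest x, so the pusher is back about 3.9 mm. Next I'll press about 1 mm further and lower the head.

Run:
```python
from h import *
hold(-.0308,-.0008,.0297,0.2,7.9,0)
for th in (8,5.5,3,1.5,0): print(th); to(61.3,-.2/1000,12.4,th)
```

```text
hole in tool mm [-6.8 -0.8 19. ]
8
travel [0.006, -0.007, 0.005] rot [-0.002, -0.002, 0.003] rows>= 1
end [ 0.5152 -0.2685  0.0488]
5.5
travel [-0.024, -0.007, 0.026] rot [-0.0, 0.04, 0.004] rows>= 1
end [ 0.5149 -0.2697  0.0446]
3
travel [-0.054, -0.006, 0.049] rot [0.002, 0.082, 0.005] rows>= 1
end [ 0.5146 -0.2708  0.0402]
1.5
travel [-0.071, -0.006, 0.063] rot [0.003, 0.106, 0.006] rows>= 1
end [ 0.5144 -0.2714  0.0376]
0
travel [-0.088, -0.006, 0.078] rot [0.004, 0.131, 0.007] rows>= 1
end [ 0.5143 -0.2718  0.035 ]
```

```bash
python3 -m pendant '[{"travel":[0.006,-0.007,0.005],"rot":[0,0,0.003],"fingers":-0.3},{"travel":[0.006,-0.007,0.005],"rot":[0,0,0.003],"fingers":-0.3},{"travel":[-0.009,-0.007,0.016],"rot":[0,0.02,0.003],"fingers":-0.3},{"travel":[-0.024,-0.007,0.026],"rot":[0,0.04,0.004],"fingers":-0.3},{"travel":[-0.039,-0.007,0.038],"rot":[0.001,0.061,0.004],"fingers":-0.3},{"travel":[-0.054,-0.006,0.049],"rot":[0.002,0.082,0.005],"fingers":-0.3},{"travel":[-0.054,-0.006,0.049],"rot":[0.002,0.082,0.005],"fingers":-0.3},{"travel":[-0.054,-0.006,0.049],"rot":[0.002,0.082,0.005],"fingers":-0.3}]'
python3 - <<'E'
from h import *
for i in range(3):
    env.read_camera("top"); print(NR.inv().apply(env.get_state()['wrist_force']).round(2))
print(*plate_now())
for th in (3,1.5,0): print(th); to(61.3,-.2/1000,12.4,th)
E
```

```text
clock: 14.95
tcp_pos: [0.5145, -0.271, 0.0397]
orientation: [-0.217, 0.754, 0.545, 0.296]
wrist_force: [-0.1, -2.7, 0.1]
finger_gap: 0.0412
grip_force: 60.8
[-2.25 -0.03  0.11]
[-3.15 -0.98 -0.33]
[-1.91 -0.84 -1.08]
[-3.04969159e-02 -9.95329415e-05  2.18499953e-02] [ 0.05064296  2.98288376 -0.01487585]
3
travel [-0.001, -0.001, 0.0] rot [-0.0, -0.0, 0.001] rows>= 1
end [ 0.5146 -0.2708  0.0403]
1.5
travel [-0.02, -0.0, 0.013] rot [0.001, 0.025, 0.002] rows>= 1
end [ 0.5145 -0.2714  0.0376]
0
travel [-0.038, -0.0, 0.026] rot [0.002, 0.05, 0.003] rows>= 1
end [ 0.5143 -0.2719  0.035 ]
```

```bash
python3 -m pendant '[{"travel":[-0.01,0,0.0065],"rot":[0,0.012,0.001],"fingers":-0.3},{"travel":[-0.02,0,0.013],"rot":[0.001,0.025,0.002],"fingers":-0.3},{"travel":[-0.02,0,0.013],"rot":[0.001,0.025,0.002],"fingers":-0.3},{"travel":[-0.02,0,0.013],"rot":[0.001,0.025,0.002],"fingers":-0.3}]'; python3 -m pendant '[{"travel":[-0.009,0,0.0065],"rot":[0,0.012,0],"fingers":-0.3},{"travel":[-0.018,0,0.013],"rot":[0.001,0.025,0.001],"fingers":-0.3},{"travel":[-0.018,0,0.013],"rot":[0.001,0.025,0.001],"fingers":-0.3},{"travel":[-0.018,0,0.013],"rot":[0.001,0.025,0.001],"fingers":-0.3}]'
python3 - <<'E'
from h import *
for i in range(3):
    im,d=env.read_camera("scene"); print(NR.inv().apply(env.get_state()['wrist_force']).round(2))
print(*plate_now())
cv2.imwrite("pics/p2.png",cv2.resize(im[215:320,340:470],None,fx=5.6,fy=5.6,interpolation=cv2.INTER_CUBIC))
E
```

```text
clock: 15.5
tcp_pos: [0.5144, -0.2715, 0.0372]
orientation: [-0.225, 0.751, 0.541, 0.305]
wrist_force: [-0.8, -3.2, -0.2]
finger_gap: 0.0415
grip_force: 60.8
clock: 15.9
tcp_pos: [0.5142, -0.2719, 0.0345]
orientation: [-0.232, 0.747, 0.538, 0.314]
wrist_force: [-0.1, -3.0, -0.4]
finger_gap: 0.0413
grip_force: 60.8
[-3.96 -0.31 -0.35]
[-3.31 -0.89  0.67]
[-2.94 -1.2  -0.33]
[-3.06957598e-02  5.62678636e-05  1.67989689e-02] [-0.01873548 -0.03187656  0.03444794]
```

View pics/p2.png

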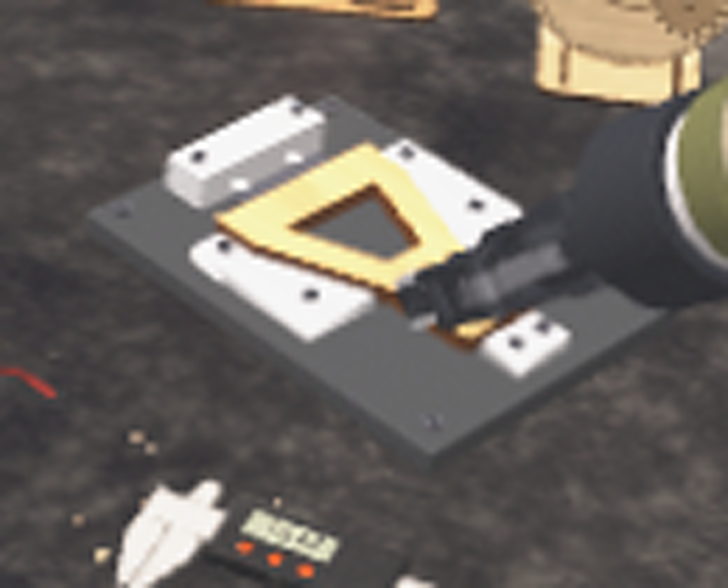

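Flat, with the head tucked behind the stop (crop pixel about 490,345). It may still sit a little above the floor, so I'll lower until there is contact.

```bash
for i in 1; do python3 -m pendant '[{"travel":[-0.003,0,0.003],"rot":[0,0,0],"fingers":-0.3},{"travel":[-0.006,0,0.006],"rot":[0,0,0],"fingers":-0.3},{"travel":[-0.006,0,0.006],"rot":[0,0,0],"fingers":-0.3}]'; done; python3 -m pendant '[{"travel":[-0.003,0,0.003],"rot":[0,0,0],"fingers":-0.3},{"travel":[-0.006,0,0.006],"rot":[0,0,0],"fingers":-0.3},{"travel":[-0.006,0,0.006],"rot":[0,0,0],"fingers":-0.3}]'
python3 - <<'E'
from h import *
for i in range(3):
    im,d=env.read_camera("scene"); print(NR.inv().apply(env.get_state()['wrist_force']).round(2))
for n in ("scene","top"):
    im,d=env.read_camera(n)
    o=env.outline_of(n,"side_frame"); P=maskpts(n,o[0]['mask'],d); N=NR.inv().apply(P-NO)*1000; q=N[(N[:,2]>8)&(N[:,2]<35)&(abs(N[:,0])<60)]
    A=np.c_[q[:,:2],np.ones(len(q))]; c=np.linalg.lstsq(A,q[:,2],rcond=None)[0]; print(n,len(q),"z at 0",c[2].round(2),"slopes",c[:2].round(3), "base ref:", end=' ')
    B=NR.inv().apply(maskpts(n,d>0,d)-NO)*1000; m=(B[:,0]>-86)&(B[:,0]<-45)&(abs(abs(B[:,1])-60)<12)&(B[:,2]<25); print(np.median(B[m][:,2]).round(2),m.sum())
E
```

```text
clock: 16.35
tcp_pos: [0.5143, -0.2717, 0.0339]
orientation: [-0.232, 0.747, 0.538, 0.314]
wrist_force: [0.3, -3.0, 0.8]
finger_gap: 0.0412
grip_force: 60.8
clock: 16.65
tcp_pos: [0.5143, -0.2718, 0.0331]
orientation: [-0.232, 0.747, 0.538, 0.314]
wrist_force: [-0.4, -3.4, 2.4]
finger_gap: 0.0413
grip_force: 61.0
[-3.6  -0.03  2.12]
[-3.83  0.02  3.05]
[-3.69 -0.45  3.43]Traceback (most recent call last):
  File "<stdin>", line 6, in <module>
IndexError: list index out of range
```

```bash
python3 -m pendant '[{"travel":[0,0,0],"rot":[0,0,0],"fingers":0.05},{"travel":[0,0,0],"rot":[0,0,0],"fingers":0.15},{"travel":[0,0,0],"rot":[0,0,0],"fingers":0.3},{"travel":[0,0,0],"rot":[0,0,0],"fingers":0.4},{"travel":[0,0,0],"rot":[0,0,0],"fingers":0.4},{"travel":[0,0,-0.1],"rot":[0,0,0],"fingers":0.4},{"travel":[0,0,-0.3],"rot":[0,0,0],"fingers":0.4},{"travel":[0,0,-0.6],"rot":[0,0,0],"fingers":0.4},{"travel":[0,0,-0.95],"rot":[0,0,0],"fingers":0.4},{"travel":[0,0,-0.95],"rot":[0,0,0],"fingers":0.4}]' 20; python3 -m pendant '[{"travel":[0,0,-0.4],"rot":[0,0,0],"fingers":0.4},{"travel":[0,0,-0.8],"rot":[0,0,0],"fingers":0.4},{"travel":[0,0,-0.8],"rot":[0,0,0],"fingers":0.4},{"travel":[0,0,-0.8],"rot":[0,0,0],"fingers":0.4}]'
cat > seat.py <<'E'
from h import *
from fit import fit
im2=cv2.imread("pics/top_n.png")
for n in ("scene","top"):
    im,d=env.read_camera(n); cv2.imwrite(f"pics/{n}_e.png",im)
    B=NR.inv().apply(maskpts(n,d>0,d)-NO)*1000
    m=(B[:,0]>-86)&(B[:,0]<-30)&(abs(abs(B[:,1])-55)<15)&(B[:,2]<25); z0=np.median(B[m][:,2])
    for nm,mm in (("foot",(B[:,0]>42)&(B[:,0]<56)&(abs(B[:,1])<36)),("head",(B[:,0]>-57)&(B[:,0]<-47)&(abs(B[:,1])<18))):
        q=B[mm&(B[:,2]<40)&(B[:,2]>5)]; print(n,nm,len(q),"z over base",(np.median(q[:,2])-z0).round(2),"(9 wanted)")
    if n=="top": print(fit("top",im,d,.021))
E
python3 seat.py
python3 - <<'E'
import cv2
a=cv2.imread("pics/scene_e.png")[215:320,340:470];cv2.imwrite("pics/p3.png",cv2.resize(a,None,fx=5.6,fy=5.6,interpolation=cv2.INTER_CUBIC))
E
```

```text
clock: 17.9
tcp_pos: [0.4891, -0.3552, 0.116]
orientation: [-0.228, 0.748, 0.538, 0.315]
wrist_force: [0.8, 0.7, 0.9]
finger_gap: 0.0597
grip_force: 0.0
clock: 18.3
tcp_pos: [0.468, -0.4169, 0.1787]
orientation: [-0.231, 0.747, 0.538, 0.314]
wrist_force: [0.6, 0.1, -0.8]
finger_gap: 0.0596
grip_force: 0.0
scene foot 101 z over base 9.72 (9 wanted)
scene head 38 z over base 9.19 (9 wanted)
top foot 110 z over base 10.54 (9 wanted)
top head 38 z over base 8.93 (9 wanted)
(array([-31.59,  -0.05,  -0.23]), np.float64(39.39), np.int64(1284))
```

View pics/p3.png

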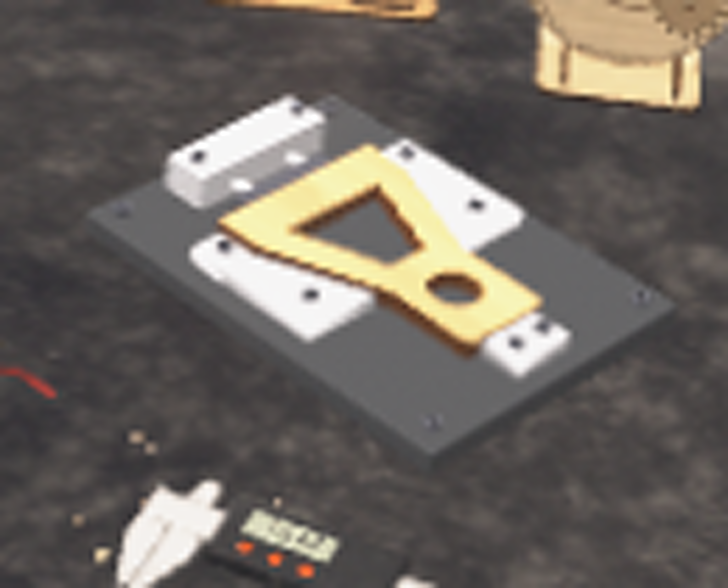

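Run:
```python
from h import *
for n in ("scene","top"):
    S=[]
    for _ in range(4):
        im,d=env.read_camera(n); S.append(NR.inv().apply(maskpts(n,d>0,d)-NO)*1000)
    B=np.vstack(S); M=lambda a,b,c,e:np.median(B[(B[:,0]>a)&(B[:,0]<b)&(B[:,1]>c)&(B[:,1]<e)&(B[:,2]<40)][:,2]).round(2)
    print(n,"foot -y",M(43,55,-38,-15),"mid",M(43,55,-15,15),"+y",M(43,55,15,38),"legs +y",M(5,25,18,26),"-y",M(5,25,-26,-18),"neck",M(-18,-10,-12,12),"head",M(-57,-47,-18,18),"base",M(-85,-30,45,68),M(-85,-30,-68,-45),M(90,105,-60,60),"walls",M(0,20,45,58),M(0,20,-58,-45))
P=NO+NR.apply([.050,.004,.060]); r=nestR(46)
cs=r.apply([-.011,0,.019]); print("press start"); go(P-cs,r); print(env.get_state()['finger_gap'])
```

```text
scene foot -y 20.83 mid 21.38 +y 21.57 legs +y 20.73 -y 19.66 neck 20.29 head 20.91 base 11.53 11.48 26.84 walls 19.03 18.92
top foot -y 21.9 mid 22.62 +y 22.78 legs +y 21.42 -y 18.95 neck 21.78 head 21.08 base 11.84 11.89 15.09 walls 19.43 20.16
press start
travel [0.383, -0.039, 0.98] rot [0.017, -0.0, -0.022] rows>= 3
travel [0.383, -0.013, 0.98] rot [0.017, -0.001, -0.022] rows>= 3
travel [0.003, 0.0, 0.007] rot [-0.0, 0.0, -0.0] rows>= 1
end [ 0.5315 -0.1897  0.0811]
0.05977397686258779
```

```bash
python3 -m pendant '[{"travel":[0.13,0,0.3],"rot":[0,0,0],"fingers":-1},{"travel":[0.25,0,0.6],"rot":[0,0,0],"fingers":-1},{"travel":[0.383,0,0.98],"rot":[0,0,0],"fingers":-1},{"travel":[0.383,0,0.98],"rot":[0,0,0],"fingers":-1}]' 20; python3 -m pendant '[{"travel":[0.13,-0.015,0.3],"rot":[0,0,0],"fingers":-1},{"travel":[0.25,-0.03,0.6],"rot":[0,0,0],"fingers":-1},{"travel":[0.383,-0.05,0.95],"rot":[0,0,0],"fingers":-1},{"travel":[0.383,-0.05,0.95],"rot":[0,0,0],"fingers":-1},{"travel":[0.383,-0.05,0.95],"rot":[0,0,0],"fingers":-1}]'
python3 - <<'E'
from h import *
env.read_camera("top"); s=env.get_state(); r=R.from_quat(s['orientation'],scalar_first=True)
print(NR.inv().apply(s['tcp_pos']+r.apply([-.011,0,.019])-NO).round(4),s['finger_gap'],NR.inv().apply(s['wrist_force']).round(2))
for dz in (.03,.038,.042): print(dz,(r.inv().apply([0,0,-dz])/.12).round(3))
E
```

```text
clock: 19.2
tcp_pos: [0.5032, -0.2971, 0.1277]
orientation: [-0.238, 0.745, 0.538, 0.314]
wrist_force: [-1.5, 0.0, 0.4]
finger_gap: 0.0018
grip_force: 0.0
clock: 19.7
tcp_pos: [0.5338, -0.1938, 0.0842]
orientation: [-0.233, 0.746, 0.539, 0.314]
wrist_force: [0.4, -0.5, -0.2]
finger_gap: -0.0
grip_force: 0.0
[ 0.0454 -0.0001  0.0634] -5.895150667163359e-05 [-0.33  0.55  0.23]
0.03 [-0.18   0.002  0.174]
0.038 [-0.228  0.002  0.22 ]
0.042 [-0.252  0.003  0.243]
```

```bash
python3 -m pendant '[{"travel":[-0.05,0,0.08],"rot":[0,0,0],"fingers":-1},{"travel":[-0.1,0,0.14],"rot":[0,0,0],"fingers":-1},{"travel":[-0.155,0,0.194],"rot":[0,0,0],"fingers":-1},{"travel":[-0.19,0,0.229],"rot":[0,0,0],"fingers":-1},{"travel":[-0.205,0,0.244],"rot":[0,0,0],"fingers":-1},{"travel":[-0.205,0,0.244],"rot":[0,0,0],"fingers":-1},{"travel":[-0.205,0,0.244],"rot":[0,0,0],"fingers":-1}]'; python3 -m pendant '[{"travel":[-0.006,0,0.006],"rot":[0,0,0],"fingers":-1},{"travel":[-0.012,0,0.012],"rot":[0,0,0],"fingers":-1},{"travel":[-0.018,0,0.018],"rot":[0,0,0],"fingers":-1},{"travel":[-0.018,0,0.018],"rot":[0,0,0],"fingers":-1}]'
```

```text
clock: 20.45
tcp_pos: [0.5348, -0.1909, 0.046]
orientation: [-0.232, 0.747, 0.538, 0.314]
wrist_force: [-1.0, -0.5, -0.7]
finger_gap: 0.0
grip_force: 0.0
clock: 20.85
tcp_pos: [0.5347, -0.1907, 0.0428]
orientation: [-0.232, 0.747, 0.538, 0.314]
wrist_force: [-0.9, -0.4, -1.3]
finger_gap: 0.0002
grip_force: 0.0
```

```bash
python3 -m pendant '[{"travel":[-0.006,0,0.006],"rot":[0,0,0],"fingers":-1},{"travel":[-0.006,0,0.006],"rot":[0,0,0],"fingers":-1}]'|grep -E "tcp|wrist"; python3 -m pendant '[{"travel":[-0.006,0,0.006],"rot":[0,0,0],"fingers":-1},{"travel":[-0.006,0,0.006],"rot":[0,0,0],"fingers":-1}]'|grep -E "tcp|wrist"; python3 -m pendant '[{"travel":[-0.006,0,0.006],"rot":[0,0,0],"fingers":-1},{"travel":[-0.006,0,0.006],"rot":[0,0,0],"fingers":-1}]'|grep -E "tcp|wrist"
```

```text
tcp_pos: [0.5347, -0.1907, 0.0418]
wrist_force: [-0.1, -0.1, -0.2]
tcp_pos: [0.5347, -0.1906, 0.0408]
wrist_force: [-1.1, -0.5, 0.7]
tcp_pos: [0.5347, -0.1906, 0.0401]
wrist_force: [-1.8, -0.1, 3.6]
```

```bash
for i in 1; do python3 -m pendant '[{"travel":[-0.006,0,0.006],"rot":[0,0,0],"fingers":-1},{"travel":[-0.006,0,0.006],"rot":[0,0,0],"fingers":-1}]'|grep -E "tcp|wrist"; done; python3 -m pendant '[{"travel":[-0.006,0,0.006],"rot":[0,0,0],"fingers":-1},{"travel":[-0.006,0,0.006],"rot":[0,0,0],"fingers":-1},{"travel":[-0.006,0,0.006],"rot":[0,0,0],"fingers":-1}]'|grep -E "tcp|wrist"
```

```text
tcp_pos: [0.5347, -0.1906, 0.04]
wrist_force: [-3.6, -0.8, 8.7]
tcp_pos: [0.5348, -0.1906, 0.0399]
wrist_force: [-5.3, -1.6, 14.0]
```

```bash
python3 -m pendant '[{"travel":[0.03,0,-0.03],"rot":[0,0,0],"fingers":-1},{"travel":[0.1,0,-0.15],"rot":[0,0,0],"fingers":-1},{"travel":[0.1,0,-0.4],"rot":[0,0,0],"fingers":-1},{"travel":[0.1,0,-0.8],"rot":[0,0,0],"fingers":-1},{"travel":[0.1,0,-0.98],"rot":[0,0,0],"fingers":-1}]' | head -2; python3 -m pendant '[{"travel":[0,0,-0.4],"rot":[0,0,0],"fingers":-1},{"travel":[0,0,-0.8],"rot":[0,0,0],"fingers":-1},{"travel":[0,0,-0.98],"rot":[0,0,0],"fingers":-1},{"travel":[0,0,-0.98],"rot":[0,0,0],"fingers":-1}]' | head -2
cat > final.py <<'E'
from h import *
log()
for n in ("scene","top"):
    S=[]
    for _ in range(4):
        im,d=env.read_camera(n); S.append(NR.inv().apply(maskpts(n,d>0,d)-NO)*1000)
    cv2.imwrite(f"pics/{n}_f.png",im)
    B=np.vstack(S); M=lambda a,b,c,e:np.median(B[(B[:,0]>a)&(B[:,0]<b)&(B[:,1]>c)&(B[:,1]<e)&(B[:,2]<40)][:,2]).round(2)
    print(n,"foot -y",M(43,55,-38,-15),"mid",M(43,55,-15,15),"+y",M(43,55,15,38),"neck",M(-18,-10,-12,12),"head",M(-57,-47,-18,18),"base",M(-85,-30,45,68),M(-85,-30,-68,-45),"walls",M(0,20,45,58),M(0,20,-58,-45))
    # hole centre: dark spot in ortho at z=21
    if n=="top":
        X,Y=np.meshgrid(np.arange(-55,-8,.25),np.arange(-22,22.1,.25)); W=NO+np.outer(X.ravel()/1000,EX)+np.outer(Y.ravel()/1000,EY); W[:,2]=.021
        uv=proj(n,W).astype(np.float32); r=cv2.remap(im,uv[:,0].reshape(X.shape),uv[:,1].reshape(X.shape),cv2.INTER_LINEAR).astype(float); k=(r[...,2]-r[...,0])<60
        k=k&(np.hypot(X+32,Y)<16); print("hole",X[k].mean().round(2),Y[k].mean().round(2),"dia",(2*np.sqrt(k.sum()*.0625/np.pi)).round(1))
        X,Y=np.meshgrid(np.arange(-75,80,.25),np.arange(-12,12.1,.25)); W=NO+np.outer(X.ravel()/1000,EX)+np.outer(Y.ravel()/1000,EY); W[:,2]=.021
        uv=proj(n,W).astype(np.float32); r=cv2.remap(im,uv[:,0].reshape(X.shape),uv[:,1].reshape(X.shape),cv2.INTER_LINEAR).astype(float).mean(0); w=(r[:,2]-r[:,0])>55; x=X[0][w]; print("wood from",x.min(),"to",x.max())
E
python3 final.py
python3 - <<'E'
import cv2
a=cv2.imread("pics/top_f.png")[140:230,330:440];cv2.imwrite("pics/p4.png",cv2.resize(a,None,fx=6,fy=6,interpolation=cv2.INTER_CUBIC))
E
```

```text
clock: 22.45
tcp_pos: [0.5117, -0.2659, 0.1302]
clock: 22.85
tcp_pos: [0.4856, -0.3471, 0.2112]
[-1.022  0.752  0.404  1.811  0.577  0.692] [ 0.4856 -0.3471  0.2112]
scene foot -y 19.9 mid 19.78 +y 19.82 neck 19.36 head 20.81 base 11.57 11.53 walls 18.91 18.85
top foot -y 21.07 mid 20.43 +y 21.0 neck 21.04 head 20.63 base 6.36 11.91 walls 20.09 20.76
hole -32.0 0.57 dia 20.3
wood from -60.0 to 61.0
```

View pics/p4.png

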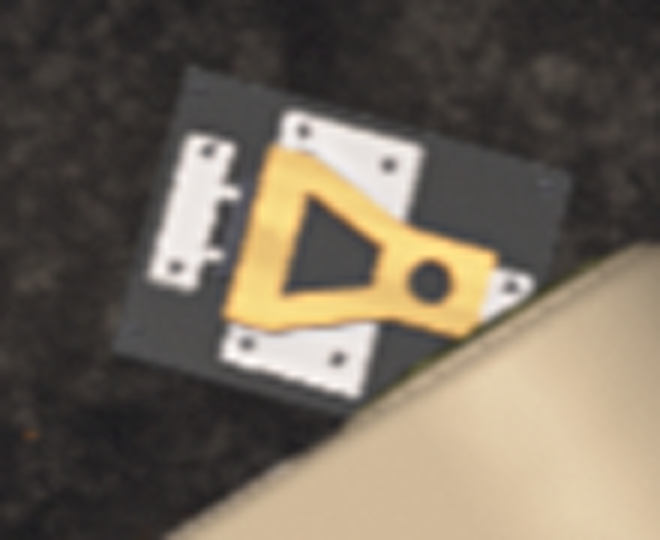

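The top view shows the frame flush in the nest: hole at nest (-32.0, 0.6), wood from x = -60 to about 60, and the foot pressed down about 1.7 mm further. The arm is well clear, so I'm handing in.

```bash
python3 -c "
from h import *
for n in ('arch_plate','bar_plate'):
    pass
print(env.get_state()['wrist_force'].round(2), env.hand_in())"
```

```text
the job is handed in; nothing more can be done
[-0.31 -0.73 -0.37] None
```

I seated the A-shaped side frame in the nest, let go of it and handed the job in at about 23 s. The last images put the axle hole about 0.6 mm from the seat point and the plate flat on the floor. The pusher should be back about 3.5 mm. I never moved the arch and bar plates, though I did not check them again after the frame came off its hook, and the hand-in returned no verdict.

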